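# Bed the seam of a forearm trough with the ball burnisher

## Task

The ball burnisher has been left standing on its pommel with the ball up: lay it across the two forks of its rest and let go to change your grip, then take it up again with the ball downwards and run the ball lightly and slowly, at about 2 cm a second, along the groove of the trough's seam, from the wide elbow end to the narrow wrist end without leaving the groove. Then lay the burnisher back across both forks of its rest. Keep off the trim cutter's button and leave the other loose things on the counter where they are.

Things in the scene. Friction and masses are not known exactly. Their poses are not given: they have to be found in the camera images.
- burnisher: the ball burnisher: a loose straight metal hand tool 189 mm long, about 0.18 kg, centre of mass about 60 mm from its origin. Origin: centre of the underside of its pommel, a steel disc 40 mm across and 12 mm thick; its own z axis runs along the tool from pommel to ball. At the start it stands upright on the pommel, ball up, turned anyhow about its axis
- handle_mid (a point): middle of the burnisher's square aluminium handle (14 x 14 mm, from 12 to 122 mm along the tool, dark cross grooves at its middle), 67 mm from the pommel's underside. Axes as the burnisher's: z towards the ball, the flats facing x and y. Take the tool here to work; the ball's centre is 118 mm farther along z
- neck_mid (a point): middle of the burnisher's thinner square steel neck (9 x 9 mm, 45 mm long, flats as the handle's), 143.5 mm from the pommel's underside; beyond it a round stem 5 mm across runs to the ball
- ball (a point): centre of the 8 mm steel ball at the burnisher's tip, 185 mm from the pommel's underside
- tool_rest: the burnisher's rest, fixed: a dark steel base plate 106 x 64 x 8 mm and two black forked cheeks, 10 mm thick, 38 mm either side of its middle along its own x (62 mm clear between them). Each fork has a flat floor 17 mm wide, 34 mm above the counter; its prongs flare by 25 degrees up to about 54 mm. Origin: centre of the underside; the tool lies along x, either way round
- rest_mid (a point): midway between the two forks, 41 mm above the counter: where the middle of the square handle lies, flats level, axis along the rest's x, when the burnisher is laid properly across it (pommel and neck then stand out beyond the cheeks, clear of the counter, with about 12 mm of end play each way). Axes as the rest's
- trough: the turquoise forearm trough, a half-pipe shell 200 mm long, open side down on a grey form. Origin: on its axis at mid length, 88 mm above the counter; x runs from the wide elbow end (outer radius 46 mm) to the narrow wrist end (34 mm), z up. The form is sprung: pressed, the trough starts to sink at 1.5 N and then by 1 mm per N, straight down, at most 10 mm, and rises again when let off
- seam_0 (a point): start of the seam run, near the elbow end (x = -60 mm in the trough's frame). Each seam point is where the ball's centre is when it rides in the groove, on both welts, 4.4 mm above the shell. The seam is the groove between two raised turquoise welts (each 5 mm wide and 2.5 mm high, 9.6 mm between their centres) that wind in a shallow S along the crest; they end at x = -70 and +70 mm
- seam_1 (a point): next point of the seam run, 15 mm farther along the trough's x; straight lines between neighbouring points stay in the groove. Axes of all seam points: as the trough's
- seam_2 (a point): next point of the seam run, at x = -30 mm in the trough's frame
- seam_3 (a point): next point of the seam run, at x = -15 mm in the trough's frame
- seam_4 (a point): next point of the seam run, at x = +0 mm in the trough's frame
- seam_5 (a point): next point of the seam run, at x = +15 mm in the trough's frame
- seam_6 (a point): next point of the seam run, at x = +30 mm in the trough's frame
- seam_7 (a point): next point of the seam run, at x = +45 mm in the trough's frame
- seam_8 (a point): end of the seam run, near the wrist end, at x = +60 mm in the trough's frame
- cutter_button (a joint): black push button, 24 mm across, on the small box at the front of the grey steel trim cutter frame, a fixed machine at the left of the counter: 0 = up, 0.005 m = pressed. Not to be pressed
- rivet_jar: small round jar of rivets, clear with a grey metal lid, 55 mm across, 59 mm tall, loose. Origin: centre of its underside. It and the burnisher stand in two places, either in either. To be left alone
- edge_file: stubby aluminium edge file with a black handle, 152 mm long, 26 mm wide, 16 mm thick, lying loose. Origin: underside, where blade and handle meet. To be left alone
- heat_block: cream ceramic heat block, 100 x 130 x 40 mm, on rubber feet, loose, 0.9 kg. Origin: centre of its underside. To be left alone
- marker: marker pen 128 mm long, 13 mm thick, lying loose. Origin: underside, near mid length. To be left alone
- wrist_cuff: small finished turquoise wrist cuff, an arched shell 70 mm long, 58 mm wide, 30 mm high, lying dome up, loose. Origin: centre of its underside. To be left alone

How it is judged (in metres and radians):
On the way, in this order (a step that is already met when the one before it is completed fails the run):
1. the burnisher lies in both forks of the rest, let go (distance between handle_mid and rest_mid below 0.02 m and z of handle_mid in the frame of rest_mid below 0.006 m and angle between handle_mid's own z axis and vertical between 1.42 and 1.72 rad and angle between the z axis of handle_mid and the x axis of rest_mid, either way round below 0.15 rad and contact force between the fingers and burnisher below 0.1 N), for 0.2 s.
2. the ball, moving slowly (under 60 mm/s), is seated in the seam groove at seam_0: its centre within 5 mm of that point and pressing with more than 0.5 N (distance between ball and seam_0 below 0.005 m and contact force between burnisher and trough above 0.5 N and linear speed of burnisher below 0.06 m/s), for 0.04 s.
3. the ball, moving slowly (under 60 mm/s), is seated in the seam groove at seam_1: its centre within 5 mm of that point and pressing with more than 0.5 N (distance between ball and seam_1 below 0.005 m and contact force between burnisher and trough above 0.5 N and linear speed of burnisher below 0.06 m/s), for 0.04 s.
4. the ball, moving slowly (under 60 mm/s), is seated in the seam groove at seam_2: its centre within 5 mm of that point and pressing with more than 0.5 N (distance between ball and seam_2 below 0.005 m and contact force between burnisher and trough above 0.5 N and linear speed of burnisher below 0.06 m/s), for 0.04 s.
5. the ball, moving slowly (under 60 mm/s), is seated in the seam groove at seam_3: its centre within 5 mm of that point and pressing with more than 0.5 N (distance between ball and seam_3 below 0.005 m and contact force between burnisher and trough above 0.5 N and linear speed of burnisher below 0.06 m/s), for 0.04 s.
6. the ball, moving slowly (under 60 mm/s), is seated in the seam groove at seam_4: its centre within 5 mm of that point and pressing with more than 0.5 N (distance between ball and seam_4 below 0.005 m and contact force between burnisher and trough above 0.5 N and linear speed of burnisher below 0.06 m/s), for 0.04 s.
7. the ball, moving slowly (under 60 mm/s), is seated in the seam groove at seam_5: its centre within 5 mm of that point and pressing with more than 0.5 N (distance between ball and seam_5 below 0.005 m and contact force between burnisher and trough above 0.5 N and linear speed of burnisher below 0.06 m/s), for 0.04 s.
8. the ball, moving slowly (under 60 mm/s), is seated in the seam groove at seam_6: its centre within 5 mm of that point and pressing with more than 0.5 N (distance between ball and seam_6 below 0.005 m and contact force between burnisher and trough above 0.5 N and linear speed of burnisher below 0.06 m/s), for 0.04 s.
9. the ball, moving slowly (under 60 mm/s), is seated in the seam groove at seam_7: its centre within 5 mm of that point and pressing with more than 0.5 N (distance between ball and seam_7 below 0.005 m and contact force between burnisher and trough above 0.5 N and linear speed of burnisher below 0.06 m/s), for 0.04 s.
10. the ball, moving slowly (under 60 mm/s), is seated in the seam groove at seam_8: its centre within 5 mm of that point and pressing with more than 0.5 N (distance between ball and seam_8 below 0.005 m and contact force between burnisher and trough above 0.5 N and linear speed of burnisher below 0.06 m/s), for 0.04 s.
At the end, for the whole second after the job is handed in: The burnisher lies across its rest, either way round, seated in both forks and let go: the middle of its handle within 20 mm of rest_mid and less than 6 mm above it, its axis within about 0.15 rad of level and of the rest's x direction, at rest (under 20 mm/s) (all of step 1 and linear speed of burnisher below 0.02 m/s); the robot touches nothing.
It fails at once if the ball or tool pressed on the trough with more than 20 N (contact force between burnisher and trough above 20 N).
It fails at once if the trim cutter's button pressed (value of joint cutter_button above 0.0025 m).
It fails at once if the jar, the file, the heat block, the marker or the wrist cuff moved more than 25 mm (distance of any of rivet_jar, edge_file, heat_block, marker, wrist_cuff from where it was at the start of the episode above 0.025 m).
It also fails if it takes over 72 s, if anything falls off the work surface, if the arm or the gripper's body presses on something with over 40 N, if the wrist force passes 120 N, or if a joint passes its speed limit or range.

## Robot

A 6-joint arm with a two-finger parallel gripper is mounted at the origin on the work surface. World frame = base frame: x ahead of the robot, y to its left, z up, the work surface at z = 0. Lengths are in m, angles in degrees, forces in N, time in s.
With the tool pointing down it reaches from about 0.25 to 0.725 m from the base axis. Payload 9.7 kg.
Tool frame: the origin (TCP) lies midway between the tips of the shut fingers; the grasp point (between the pads) lies 19 mm behind it; z points along the fingers, y is the direction in which the jaws open and shut (so a half turn about z gives the same grasp; the last joint's range is limited). The gripper opens to 85 mm and grips with 20 to 120 N. Pads are 22 mm wide; open, the fingers measure 114 mm over their backs; the gripper's body (76 mm by 85 mm) begins 54 mm behind the grasp point. The pads swing forward as they close: fully open they stand 13 mm farther back than shut.
Start: joints at [-74.313, 4.979, 10.078, 95.1, 0, 90], TCP at [0.149, -0.53, 0.231] pointing down, gripper open.
Joint ranges: [-179.16, 179.16], [-48.56, 103.87], [-65.8, 70.77], [-126.05, 130.52], [-82.76, 87.17], [-180, 180]. Speed limits (degrees/s): [127.2, 127.2, 147.25, 180, 180, 180].

## Interface

Orientations are given as [roll, pitch, yaw] about the fixed x, y, z axes, in that order (R = Rz(yaw) Ry(pitch) Rx(roll)).
In Python, from workcell import bot, camera, recognise gives the robot as it stands. The module is installed in compiled form; this text tells all that it offers.
- The arm moves only by the tool apply_moves, never from a script. Its argument "targets" is one flat list of numbers, 7 for each row, row after row: the shift along the world's x, y, z in units of 30 mm (1.0 is 30 mm), then the turn, a rotation vector about the world's x, y, z in units of 6 degrees (1.0 is 6 degrees), then the opening, from 0 (shut) to 1 (fully open). A call has 1 to 5 rows; each row is the pose to reach, as a shift and turn from the pose commanded when the call began; what a row does not reach only later rows make up. A row lasts 1/10 s, in which the tool goes at most 50 mm and 8.59 degrees, less where a joint would pass 70% of its speed; a pose out of reach is approached as far as the arm can. A call with a gripper value outside its range is refused whole. The fingers move at their own pace and stop on an object; "newtons" is the grip in N (left out, the last holds). Time passes only in rows, so rows that repeat a pose let the fingers close. It gives the time, the measured TCP pose, the force and the opening at its end, in the units of the state.
- bot.get_obs(): the state, without advancing time (a new reading comes with each control period).
- camera(name): name is "scene" or "top"; returns a dict with "img" (384x512x3 uint8, red, green, blue), "intrinsics" (3x3 intrinsics, pixels), "origin" and "rotation" of the camera in the world. Camera axes: x right, y up, looking along -z (the intrinsics and any distortion apply to the point x, -y, -z); pixel columns grow to the right and rows downward; lengths in m; the calibration is good to about 2 mm. A picture is of the moment at which its call begins. There is no depth.
- bot.job_done(): hands the job in, once; it reports no verdict.
Trained networks look in the newest picture that a camera, given by its name, has taken for a name from the list of things; names that differ only in an ending like _2 or _b are one class to them, and where a whole thing is asked for, a point or a joint stands for the part that bears it (a point fixed in the world has none). Each returns a list of dicts, best first, with "conf" (0 to 1); they miss things now and then, are a little off and sometimes report something else, mostly with a low value. They report only what shows in the picture. A call takes as long as a camera call.
- recognise(query, camera): "box" ([left, top, right, bottom] in pixels, round what is visible of it).
The state is a dict: "time": time; "q": joint angles; "qd": joint speeds; "joint_efforts": joint torques, N m; "ee_pos": TCP position; "tcp_rot": TCP orientation; "wrist_force": force on the tool from outside, world axes, zero at the start; "torque": the same for the moment, N m; "opening": finger opening in m.
Only numpy, scipy, OpenCV 4.12 (cv2) and the standard library are available. Lean on these libraries where they do the work, as an engineer would, in place of code of your own. Each camera call takes 0.05 s, during which the arm holds its last target.

## Working session

There is one attempt and no reset: what is moved stays moved. The work goes in short steps, Python scripts to look and compute and a tool call to move; the robot and the scene stay as the last step left them, time stands still between calls to the robot, and variables do not carry over. Pictures are saved under pics/ and viewed, and the job is handed in when it is done.

Besides the shell and the picture viewer there is one more tool, called after "Emit:" as name(argument=value, ...) on one line, values as JSON. apply_moves: Moves the arm, as the interface text tells. Its arguments: {"type":"object","properties":{"targets":{"type":"array"},"newtons":{"type":"number"}},"required":["targets"]}

```bash
mkdir -p pics; ls
python3 - <<'E'
from workcell import bot,camera,recognise
import cv2,numpy as np
o=bot.get_obs();print(o)
for n in("scene","top"):
    c=camera(n);cv2.imwrite(f"pics/{n}0.png",cv2.cvtColor(c["img"],cv2.COLOR_RGB2BGR))
    print(n,c["intrinsics"],c["origin"],c["rotation"],[k for k in c])
    for q in["burnisher","tool_rest","trough","rivet_jar","edge_file","heat_block","marker","wrist_cuff","cutter_button","ball"]:
        print(q,[( [round(v) for v in r["box"]],round(r["conf"],2)) for r in recognise(q,n)][:3])
E
```

```text
pics
{'time': 0.0, 'q': array([-7.43130710e+01,  5.01298681e+00,  1.00352717e+01,  9.50984783e+01,
       -3.56303943e-05,  9.00006449e+01]), 'qd': array([-0.01252932,  0.08740093, -0.0512575 ,  0.04069426,  0.02299912,
       -0.00966557]), 'joint_efforts': array([-1.37317211e-04, -5.20388460e+01,  4.64800501e+01,  1.65235461e-02,
        7.68384643e-05,  2.10414794e-05]), 'ee_pos': array([ 0.14865141, -0.52930838,  0.23057228]), 'tcp_rot': array([-1.79923807e+02,  3.64879572e-05,  1.56862842e+01]), 'wrist_force': array([ 0.19067915,  0.62516592, -0.48543141]), 'torque': array([-0.03319293, -0.0438889 , -0.04709816]), 'opening': 0.08533255465678685}
scene [[382.18530579   0.         254.56938909]
 [  0.         382.18530579 185.84757229]
 [  0.           0.           1.        ]] [1.33543814 0.47655544 0.81850028] [ 51.58378347  -0.42371212 116.96292193] ['img', 'intrinsics', 'origin', 'rotation']
burnisher [([178, 168, 198, 218], 0.76), ([106, 203, 143, 216], 0.29)]
tool_rest [([211, 169, 238, 198], 0.6)]
trough [([233, 182, 313, 240], 0.81), ([111, 206, 115, 205], 0.39)]
rivet_jar
[... 410 characters left out ...]

 [  0.         398.09015762 187.54854243]
 [  0.           0.           1.        ]] [0.38186333 0.08875256 1.32252582] [  7.69292138  -0.86305799 -88.42177054] ['img', 'intrinsics', 'origin', 'rotation']
burnisher [([338, 233, 359, 259], 0.53), ([300, 150, 319, 169], 0.51)]
tool_rest [([281, 200, 315, 234], 0.83), ([302, 150, 320, 170], 0.75)]
trough [([183, 160, 267, 195], 0.86)]
rivet_jar [([365, 172, 384, 193], 0.76), ([281, 196, 315, 236], 0.23)]
edge_file [([197, 228, 241, 243], 0.66)]
heat_block [([244, 110, 284, 144], 0.84)]
marker [([341, 144, 380, 148], 0.57)]
wrist_cuff [([335, 231, 360, 259], 0.67)]
cutter_button [([107, 247, 111, 256], 0.45)]
ball [([300, 151, 317, 170], 0.66)]
```

Run:
```python
import cv2
a=cv2.imread("pics/scene0.png");b=cv2.imread("pics/top0.png")
cv2.imwrite("pics/s1.png",cv2.resize(a[140:290,90:340],None,fx=3.2,fy=3.2,interpolation=3)[:600])
cv2.imwrite("pics/t1.png",cv2.resize(b[95:275,170:400],None,fx=3.3,fy=3.3,interpolation=3)[:600])
```

```text
(no output)
```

View pics/s1.png

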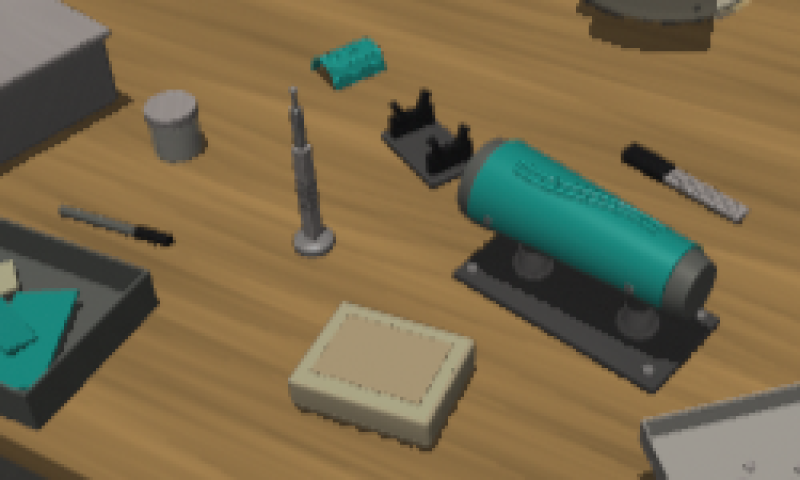

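View pics/t1.png

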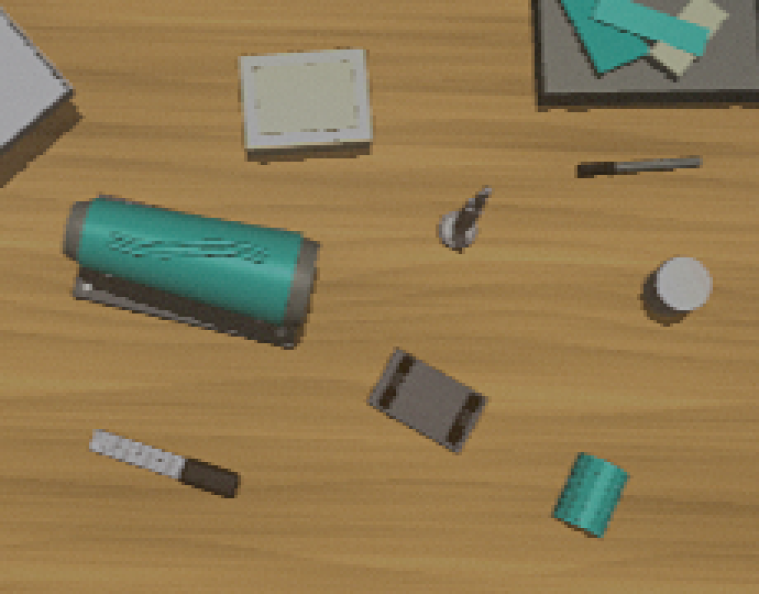

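View pics/scene0.png

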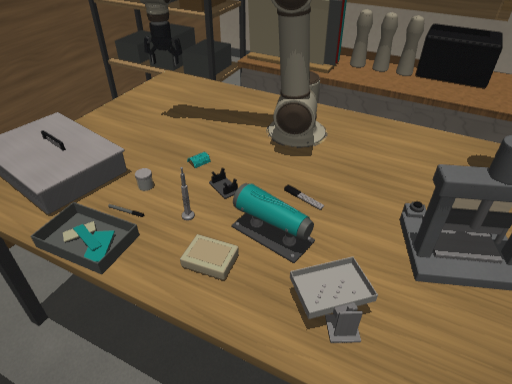

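View pics/top0.png

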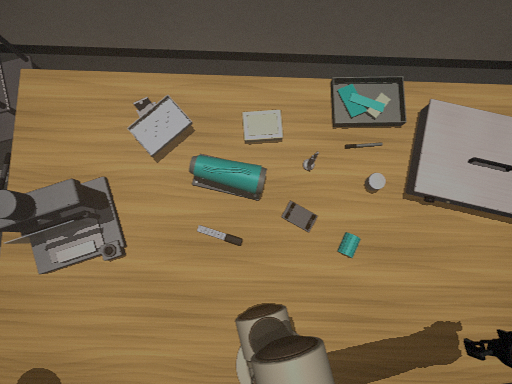

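```bash
cat > h.py <<'E'
import numpy as np,cv2
from scipy.spatial.transform import Rotation as Ro
from scipy.optimize import least_squares
class Cam: pass
def mk(K,o,r):
    c=Cam();c.K=np.array(K);c.o=np.array(o);c.R=Ro.from_euler('xyz',r,degrees=True).as_matrix();return c
S=mk([[382.18530579,0,254.56938909],[0,382.18530579,185.84757229],[0,0,1]],[1.33543814,0.47655544,0.81850028],[51.58378347,-0.42371212,116.96292193])
T=mk([[398.09015762,0,254.99769742],[0,398.09015762,187.54854243],[0,0,1]],[0.38186333,0.08875256,1.32252582],[7.69292138,-0.86305799,-88.42177054])
def proj(c,P):
    p=(np.atleast_2d(P)-c.o)@c.R
    p=p*[1,-1,-1]
    u=p@c.K.T
    return u[:,:2]/u[:,2:]
def ray(c,uv,z):
    d=np.linalg.inv(c.K)@[uv[0],uv[1],1]; d=c.R@(d*[1,-1,-1])
    return c.o+d*(z-c.o[2])/d[2]
def tri(uvS,uvT):
    f=lambda P:np.r_[proj(S,P)[0]-uvS,proj(T,P)[0]-uvT]
    r=least_squares(f,[.4,0,.1]);return r.x,r.fun
E
python3 - <<'E'
from h import *
for n,uv,z in [("burn foot",(308,165),0.006),("rest",(299,216),.008),("jar",(376,182),.059),("cuff",(348,245),.02),("file",(220,236),.01),("block",(263,126),.04),("marker",(363,146),.01),("troughL",(191,165),.1),("troughR",(265,180),.1),("base",(265,360),.0),('button',(109,251),.05)]:
    print(n,ray(T,uv,z).round(3))
print(proj(S,[0,0,0]),proj(T,[0,0,0]),proj(S,[.149,-.53,.231]))
E
python3 - <<'E'
import cv2
a=cv2.imread("pics/scene0.png");b=cv2.imread("pics/top0.png")
cv2.imwrite("pics/s2.png",cv2.resize(a[160:225,170:250],None,fx=9,fy=9,interpolation=0))
cv2.imwrite("pics/t2.png",cv2.resize(b[145:240,275:325],None,fx=6,fy=6,interpolation=0))
cv2.imwrite("pics/t3.png",cv2.resize(b[150:205,180:275],None,fx=8,fy=8,interpolation=0))
cv2.imwrite("pics/s3.png",cv2.resize(a[180:255,225:320],None,fx=8,fy=8,interpolation=0))
E
```

```text
burn foot [ 0.642 -0.103  0.006]
rest [ 0.469 -0.074  0.008]
jar [ 0.583 -0.315  0.059]
cuff [ 0.379 -0.233  0.02 ]
file [0.396 0.184 0.01 ]
block [0.763 0.053 0.04 ]
marker [ 0.713 -0.288  0.01 ]
troughL [0.612 0.276 0.1  ]
troughR [0.572 0.044 0.1  ]
base [0.011 0.027 0.   ]
button [0.34  0.527 0.05 ]
[[296.00498846 130.93216645]] [[273.40529297 363.77787504]] [[164.9060459   66.85497417]]
```

View pics/s2.png

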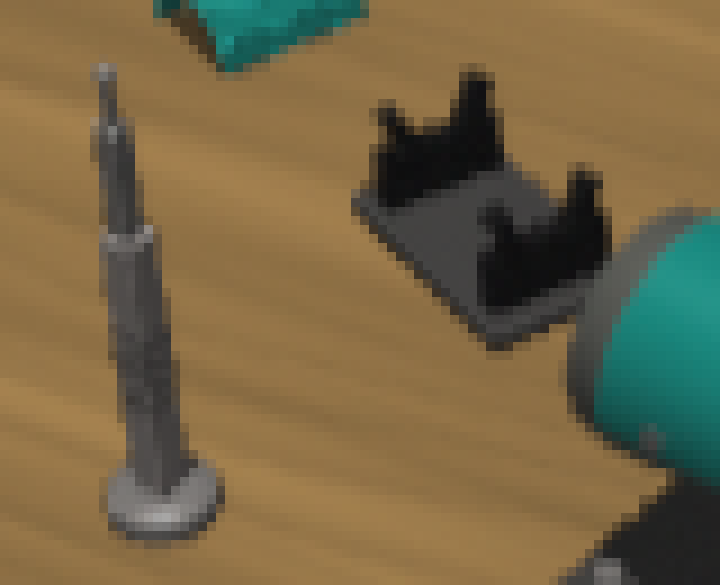

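View pics/t2.png

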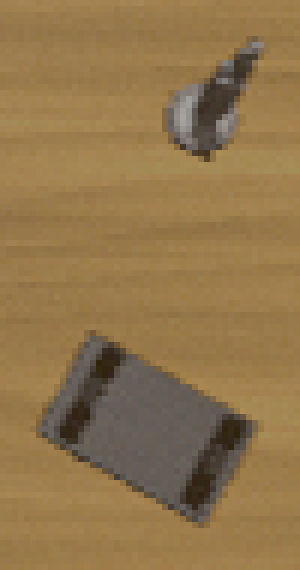

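View pics/t3.png

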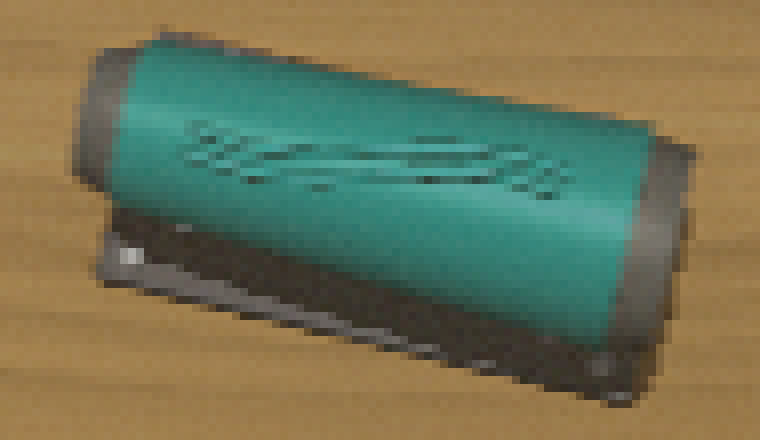

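View pics/s3.png

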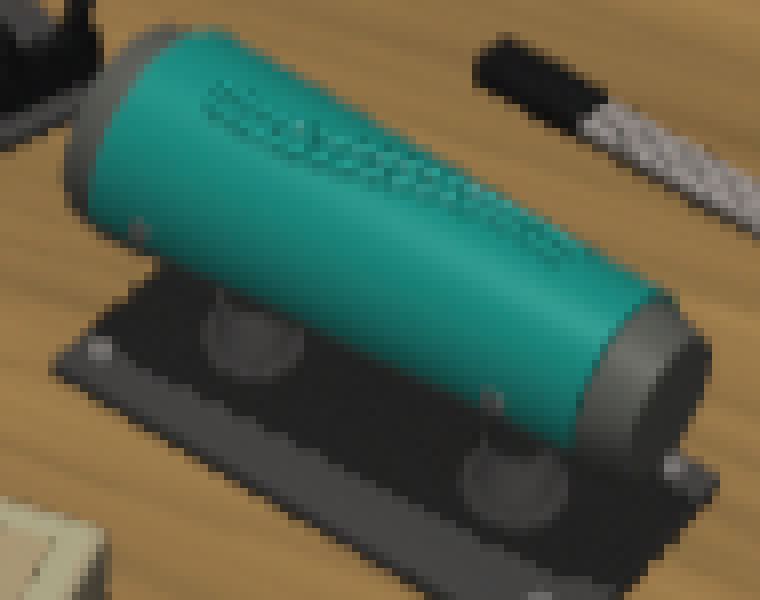

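```bash
cat > fit.py <<'E'
from h import *
from scipy.optimize import minimize
a=cv2.imread("pics/scene0.png");b=cv2.imread("pics/top0.png")
def soft(polys,shape=(384,512),ss=8):
    m=np.zeros((shape[0]*ss,shape[1]*ss),np.uint8)
    for p in polys:
        q=((p+0.5)*ss-0.5)  # pixel centre at integer
        cv2.fillPoly(m,[np.round(q*16).astype(np.int32)],255,shift=4)
    return cv2.resize(m,(shape[1],shape[0]),interpolation=cv2.INTER_AREA)/255.
def shell(p):
    x,y,z,yaw,s=p
    X=np.linspace(-.1,.1,9);th=np.radians(np.linspace(-90,90,37))
    r=(.040-.06*X)*s
    P=np.array([[xx,rr*np.sin(t),rr*np.cos(t)] for xx,rr in zip(X,r) for t in th])
    return P@Ro.from_euler('z',yaw).as_matrix().T+[x,y,z]
def hull(c,P): return cv2.convexHull(proj(c,P).astype(np.float32))[:,0]
def teal(im):
    h=cv2.cvtColor(im,cv2.COLOR_BGR2HSV)
    m=((h[...,0]>78)&(h[...,0]<100)&(h[...,1]>110)).astype(np.uint8)
    n,l,st,ce=cv2.connectedComponentsWithStats(m,connectivity=4)
    return l,st,ce
masks=[]
for im,xy in((a,(273,212)),(b,(225,178))):
    l,st,ce=teal(im)
    k=l[xy[1],xy[0]];m=(l==k).astype(np.uint8);m=cv2.morphologyEx(m,cv2.MORPH_CLOSE,np.ones((5,5)))
    masks.append(m.astype(float));print(st[k])
if __name__=="__main__":
    def cost(p,w=(1,1),full=False):
        P=shell(p);e=[((soft([hull(c,P)])-m)**2).sum()*ww for c,m,ww in zip((S,T),masks,w)]
        return e if full else sum(e)
    yaw0=np.arctan2(.232,.04)
    for w in((1,1),(1,0),(0,1)):
        f=lambda v:cost([v[0],v[1],.088,v[2],1.],w)
        r=minimize(f,[.59,.16,yaw0],method='Nelder-Mead',options=dict(initial_simplex=[[.59,.16,yaw0],[.6,.16,yaw0],[.59,.17,yaw0],[.59,.16,yaw0+.1]],maxiter=150))
        print(w,r.x.round(4),r.fun,cost([*r.x[:2],.088,r.x[2],1],full=True))
    x0=np.array([*r.x[:2],.088,r.x[2],1.])
    sx=np.vstack([x0,x0+np.diag([.005,.005,.005,.05,.03])])
    r=minimize(cost,x0,method='Nelder-Mead',options=dict(initial_simplex=sx,maxiter=400));print(r.x.round(4),r.fun)
E
python3 fit.py
```

```text
[ 236  184   71   52 1727]
[ 194  155   67   37 1466]
(1, 1) [0.5965 0.1631 1.3638] 249.18818915801614 [np.float64(108.70474432910419), np.float64(140.48344482891196)]
(1, 0) [0.5963 0.1629 1.3662] 106.64988850442137 [np.float64(106.64988850442137), np.float64(140.1262898885044)]
(0, 1) [0.5974 0.1623 1.3703] 141.08015378700497 [np.float64(118.86309880815072), np.float64(141.08015378700497)]
[0.5969 0.1632 0.0886 1.3689 0.9649] 236.6725413302576
```

Run:
```python
from fit import *
P=shell([.5966,.163,.088,1.366,1.])
out=[]
for c,m,im,(x0,y0,x1,y1) in((S,masks[0],a,(228,178,320,242)),(T,masks[1],b,(182,148,274,212))):
    s=8;I=cv2.resize(im[y0:y1,x0:x1],None,fx=s,fy=s,interpolation=0)
    h=((hull(c,P)-[x0,y0]+.5)*s)
    cv2.polylines(I,[h.astype(np.int32)],1,(0,0,255),1)
    cs,_=cv2.findContours(cv2.resize(m[y0:y1,x0:x1],None,fx=s,fy=s,interpolation=0).astype(np.uint8),0,1)
    cv2.drawContours(I,cs,-1,(0,255,255),1)
    ax=np.array([[x,0,.04-.06*x+.0] for x in(-.1,-.07,.07,.1)])@Ro.from_euler('z',1.366).as_matrix().T+[.5966,.163,.088]
    for q in proj(c,ax): cv2.circle(I,tuple(int(v) for v in (q-[x0,y0]+.5)*s),3,(255,0,255),-1)
    cv2.imwrite(f"pics/ov{len(out)}.png",I);out.append(I)
```

```text
[ 236  184   71   52 1727]
[ 194  155   67   37 1466]
```

View pics/ov0.png

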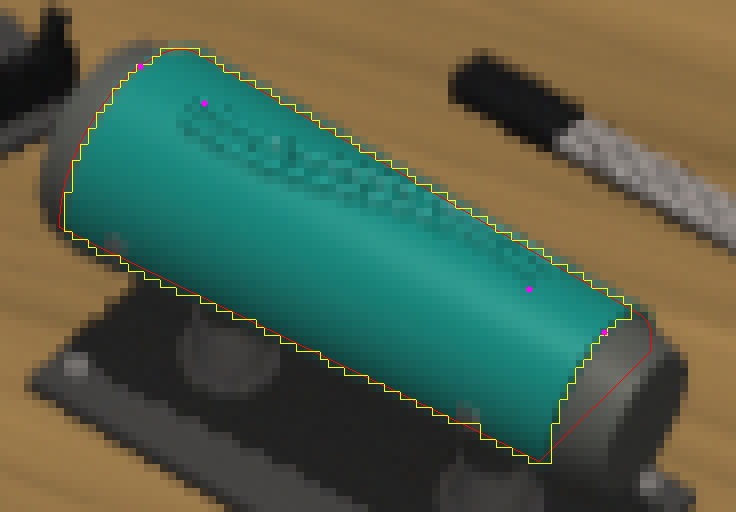

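View pics/ov1.png

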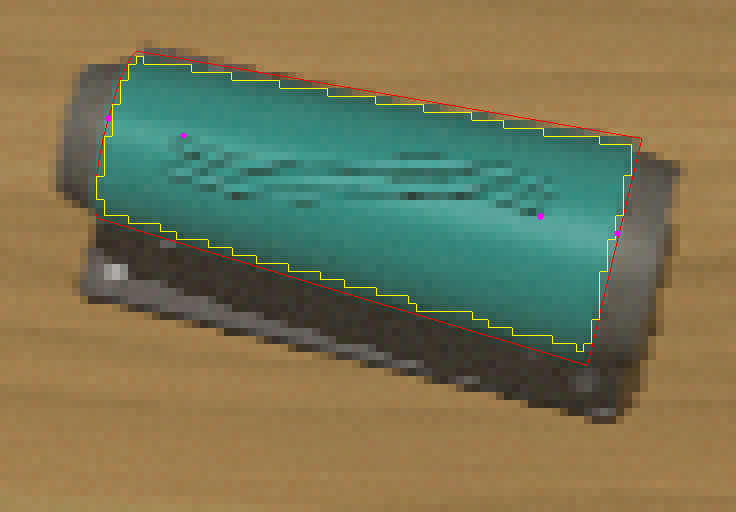

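```bash
cat > rect.py <<'E'
from fit import *
def refit():
    def patches(c,p):
        P=proj(c,shell(p)).reshape(9,37,2)
        out=[]
        for i in range(8):
            for j in range(0,36,2):
                out.append(cv2.convexHull(np.float32([P[i,j],P[i,j+2],P[i+1,j],P[i+1,j+2]]))[:,0])
        return out
    # better masks: colour ratio
    M=[]
    for im,m in((a,masks[0]),(b,masks[1])):
        f=im.astype(float);t=(f[...,0]+f[...,1])/2-f[...,2]  # teal positive
        mm=((t>18)).astype(np.uint8);n,l=cv2.connectedComponents(mm,connectivity=4)
        ys,xs=np.where(m>0);k=np.bincount(l[ys,xs])[1:].argmax()+1
        M.append(cv2.morphologyEx((l==k).astype(np.uint8),cv2.MORPH_CLOSE,np.ones((5,5))).astype(float));print(M[-1].sum(),m.sum())
    def cost(v,w):
        return sum(ww*((soft(patches(c,[v[0],v[1],.088,v[2],1.]))-m)**2).sum() for c,m,ww in zip((S,T),M,w) if ww)
    for w in((1,1),(1,0),(0,1)):
        x0=np.array([.596,.163,1.366]);r=minimize(cost,x0,args=(w,),method='Nelder-Mead',options=dict(initial_simplex=np.vstack([x0,x0+np.diag([.004,.004,.04])]),maxiter=70))
        print(w,r.x.round(4),r.fun)
if __name__=="__main__": refit()
E
python3 rect.py
```

```text
[ 236  184   71   52 1727]
[ 194  155   67   37 1466]
1778.0 1740.0
1589.0 1482.0
(1, 1) [0.596  0.1635 1.3721] 126.78603613994619
(1, 0) [0.5963 0.1643 1.376 ] 64.79610918877354
(0, 1) [0.5959 0.163  1.3678] 57.987481737793146
```

```bash
cat > rect2.py <<'E'
from fit import *
px,py,yaw=.596,.1635,1.372
def surf(x,y,h=0.0015):
    r=.040-.06*x+h
    P=np.stack([x,y,np.sqrt(r**2-y**2)],-1)
    return P@Ro.from_euler('z',yaw).as_matrix().T+[px,py,.088]
if __name__=="__main__":
    xs=np.linspace(-.085,.085,681);ys=np.linspace(.022,-.022,177)
    X,Y=np.meshgrid(xs,ys);P=surf(X,Y)
    rows=[]
    for im,c in((a,S),(b,T)):
        uv=proj(c,P.reshape(-1,3)).reshape(*X.shape,2).astype(np.float32)
        g=cv2.remap(im,uv[...,0],uv[...,1],cv2.INTER_CUBIC)
        lab=cv2.cvtColor(g,cv2.COLOR_BGR2GRAY).astype(float)
        bl=cv2.GaussianBlur(lab,(0,0),60)
        d=np.clip(128+(lab-bl)*4,0,255).astype(np.uint8)
        d=cv2.cvtColor(d,cv2.COLOR_GRAY2BGR)
        for k in range(9):
            cv2.line(d,(int((k*.015-.06+.085)*4000),0),(int((k*.015-.06+.085)*4000),176),(0,0,255),1)
        for yy in(-.01,0,.01): cv2.line(d,(0,int((.022-yy)*4000)),(680,int((.022-yy)*4000)),(0,255,255),1)
        rows.append(d)
    cv2.imwrite("pics/rect.png",np.vstack(rows))
E
python3 rect2.py
```

```text
[ 236  184   71   52 1727]
[ 194  155   67   37 1466]
```

View pics/rect.png

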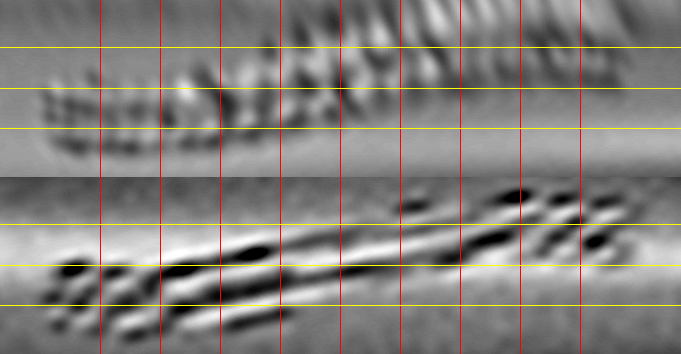

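```bash
cat > seam.py <<'E'
from fit import *
from scipy.interpolate import CubicSpline
px,py,yaw=.596,.1635,1.372
Rt=Ro.from_euler('z',yaw).as_matrix()
ROI={'S':(228,178,320,242),'T':(182,148,274,212)}
cams={'S':S,'T':T};ims={'S':a,'T':b}
SS=5
KN=np.array([-.07,-.035,0,.035,.07])
def world(x,r,th): # x, radius, cross angle
    return np.stack([x,r*np.sin(th),r*np.cos(th)],-1)@Rt.T+[px,py,.088]
# lookup from shell away from seam
LUT={}
for k in 'ST':
    x=np.linspace(-.09,.09,181);th=np.radians(np.linspace(-80,80,161))
    X,TH=np.meshgrid(x,th)
    P=world(X,.04-.06*X,TH).reshape(-1,3);uv=proj(cams[k],P).astype(np.float32)
    g=cv2.cvtColor(ims[k],cv2.COLOR_BGR2GRAY)
    v=cv2.remap(g,uv[:,0],uv[:,1],cv2.INTER_LINEAR).reshape(X.shape).astype(float)
    ok=(np.abs(x)>.078)  # beyond welts
    n=np.stack([np.zeros_like(TH),np.sin(TH),np.cos(TH)],-1)@Rt.T
    vis=((cams[k].o-P).reshape(*X.shape,3)*n).sum(-1)/np.linalg.norm(cams[k].o-P,axis=1).reshape(X.shape)
    w=np.where((ok[None]|(np.abs(TH)>np.radians(32)))&(vis>.2),1,np.nan)
    LUT[k]=(th,np.nanmedian(v*w,axis=1))
def render(k,yk,dxy=(0,0)):
    yc=CubicSpline(KN,yk)
    x0,y0,x1,y1=ROI[k];W=(x1-x0)*SS;H=(y1-y0)*SS
    pts=[];ang=[]
    x=np.arange(-.09,.09,.0003);th=np.radians(np.arange(-60,60,.4))
    X,TH=np.meshgrid(x,th);pts.append(world(X.ravel(),(.04-.06*X).ravel(),TH.ravel()));ang.append(TH.ravel())
    x=np.arange(-.07,.0701,.0003);ph=np.radians(np.arange(-90,91,4))
    X,PH=np.meshgrid(x,ph);X=X.ravel();PH=PH.ravel()
    for s in(-1,1):
        r=.04-.06*X;t0=np.arcsin((yc(X)+s*.0048)/r)
        P=np.stack([X,r*np.sin(t0)+.0025*np.sin(t0+PH),r*np.cos(t0)+.0025*np.cos(t0+PH)],-1)@Rt.T+[px,py,.088]
        pts.append(P);ang.append(t0+PH)
    P=np.vstack(pts);A=np.concatenate(ang)
    uv=proj(cams[k],P)+dxy
    d=np.linalg.norm(P-cams[k].o,axis=1)
    iu=np.round((uv[:,0]-x0+.5)*SS-.5).astype(int);iv=np.round((uv[:,1]-y0+.5)*SS-.5).astype(int)
    ok=(iu>=0)&(iu<W)&(iv>=0)&(iv<H)
    idx=(iv*W+iu)[ok];val=np.interp(A,*[np.nan_to_num(q,nan=30) for q in LUT[k]])[ok];d=d[ok]
    o=np.argsort(-d);img=np.full(W*H,np.nan);img[idx[o]]=val[o]
    img=img.reshape(H,W)
    return img.reshape(H//SS,SS,W//SS,SS)
def down(img):
    with np.errstate(all='ignore'):
        import warnings;warnings.simplefilter('ignore')
        return np.nanmean(img,axis=(1,3))
def roimask(k):
    x0,y0,x1,y1=ROI[k]
    x=np.linspace(-.078,.078,80);y=np.linspace(-.02,.02,40);X,Y=np.meshgrid(x,y);r=.04-.06*X
    uv=np.round(proj(cams[k],world(X.ravel(),r.ravel(),np.arcsin(Y/r).ravel()))).astype(int)-[x0,y0]
    m=np.zeros((y1-y0,x1-x0),bool);m[uv[:,1],uv[:,0]]=1;return m
MK={k:roimask(k) for k in'ST'}
G={k:cv2.cvtColor(ims[k],cv2.COLOR_BGR2GRAY).astype(float)[ROI[k][1]:ROI[k][3],ROI[k][0]:ROI[k][2]] for k in'ST'}
def hp(z,m):
    z=np.where(np.isnan(z),G0,z) if False else np.nan_to_num(z,nan=np.nanmean(z))
    z=cv2.GaussianBlur(z,(0,0),.5)
    return z-cv2.GaussianBlur(z,(0,0),4)
def corr(k,yk,dxy=(0,0)):
    A=hp(down(render(k,yk,dxy)),MK[k])[MK[k]];B=hp(G[k],MK[k])[MK[k]]
    return np.corrcoef(A,B)[0,1]
if __name__=="__main__":
    for k in'ST':print(k,np.round(LUT[k][1][::10]))
    y0=np.array([-.008,-.006,0,.006,.008])
    for off in np.arange(-.004,.0041,.001): print(off,[round(corr(k,y0+off),3) for k in'ST'])
    best={}
    for sel in('S','T','ST'):
        f=lambda v:-sum(corr(k,v) for k in sel)
        x0=y0;r=minimize(f,x0,method='Nelder-Mead',options=dict(initial_simplex=np.vstack([x0,x0+np.diag([.003]*5)]),maxiter=140))
        print(sel,(r.x*1e3).round(2),r.fun);best[sel]=r.x
    ok=best['ST'];np.save('yk.npy',ok)
    rows=[]
    for k in'ST':
        A=hp(down(render(k,ok)),MK[k]);B=hp(G[k],MK[k])
        rows.append(np.hstack([np.clip(128+z*5,0,255)*1. for z in(A,B)]))
    cv2.imwrite('pics/seamfit.png',cv2.resize(np.vstack(rows),None,fx=4.3,fy=4.3,interpolation=0))
E
time python3 seam.py
```

```text
[ 236  184   71   52 1727]
[ 194  155   67   37 1466]
S [ 64.  75.  85.  93. 100. 112. 123. 114. 105. 100.  95.  92.  nan  nan
  nan  nan  nan]
T [ nan  nan  91.  90. 100. 107. 112. 118. 135. 127. 114. 106.  99.  92.
  83.  73.  63.]
-0.004 [np.float64(0.518), np.float64(0.182)]
-0.003 [np.float64(0.581), np.float64(0.232)]
-0.002 [np.float64(0.63), np.float64(0.36)]
-0.001 [np.float64(0.665), np.float64(0.526)]
0.0 [np.float64(0.693), np.float64(0.524)]
0.001 [np.float64(0.706), np.float64(0.517)]
0.002 [np.float64(0.702), np.float64(0.484)]
0.003 [np.float64(0.674), np.float64(0.418)]
0.004 [np.float64(0.66), np.float64(0.294)]
S [-7.51 -6.42  2.32 16.83  9.25] -0.79770034513873
T [-7.73 -7.6   0.9   8.74  6.4 ] -0.8199528743960862
ST [-6.79 -7.48  0.93  8.95  6.65] -1.5362686198982414seam.py:23: RuntimeWarning: All-NaN slice encountered
  LUT[k]=(th,np.nanmedian(v*w,axis=1))
[ WARN:0@51.799] global loadsave.cpp:1063 imwrite_ Unsupported depth image for selected encoder is fallbacked to CV_8U.

real	0m52.149s
user	3m10.316s
sys	0m15.496s
```

View pics/seamfit.png

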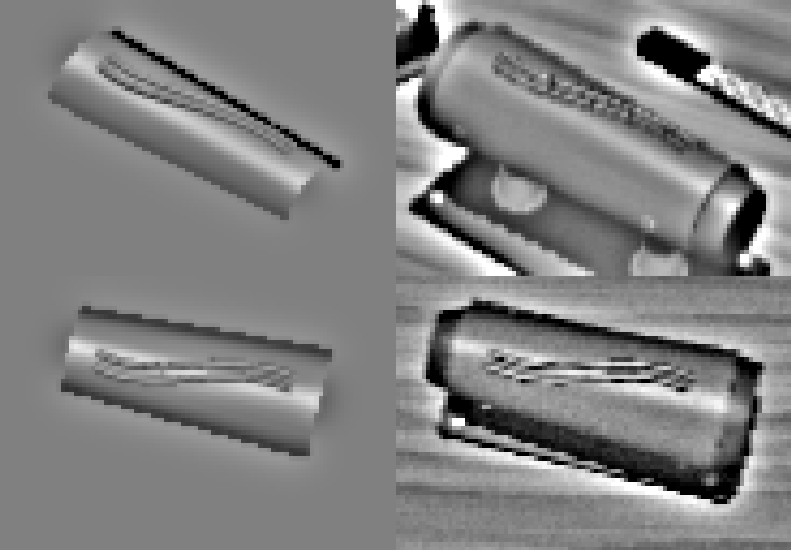

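```bash
cat > seam2.py <<'E'
import seam
from seam import *
seam.KN=np.linspace(-.07,.07,15)
# restrict S mask to y>-.02..+.014
def roim(k,ya,yb):
    x0,y0,x1,y1=ROI[k]
    x=np.linspace(-.078,.078,80);y=np.linspace(ya,yb,40);X,Y=np.meshgrid(x,y);r=.04-.06*X
    uv=np.round(proj(cams[k],world(X.ravel(),r.ravel(),np.arcsin(Y/r).ravel()))).astype(int)-[x0,y0]
    m=np.zeros((y1-y0,x1-x0),bool);m[uv[:,1],uv[:,0]]=1;return m
seam.MK['S']=roim('S',-.02,.006)
def cv(v): return v[0]*np.sin(2*np.pi*seam.KN/v[1])+v[2]+v[3]*seam.KN
for sel in('T','S','ST'):
    f=lambda v:-sum(corr(k,cv(v)) for k in sel)
    best=None
    for L in(.16,.2,.26):
        x0=np.array([.008,L,0.,0.]);r=minimize(f,x0,method='Nelder-Mead',options=dict(initial_simplex=np.vstack([x0,x0+np.diag([.002,.03,.002,.02])]),maxiter=70))
        if best is None or r.fun<best.fun:best=r
    print(sel,best.x.round(4),best.fun,(cv(best.x)[1:-1]*1e3).round(1))
E
time python3 seam2.py 2>/dev/null
```

```text
[ 236  184   71   52 1727]
[ 194  155   67   37 1466]
T [0.0086 0.1878 0.0005 0.0164] -0.8155471422025768 [-8.2 -8.8 -8.5 -7.2 -5.1 -2.5  0.5  3.5  6.1  8.2  9.5  9.8  9.2]
S [0.01   0.2    0.0028 0.0115] -0.8349077232191886 [-7.4 -7.7 -7.1 -5.6 -3.3 -0.4  2.8  6.   8.9 11.2 12.7 13.3 13. ]
ST [0.0088 0.1984 0.0008 0.009 ] -1.5918114047593481 [-8.  -8.4 -7.9 -6.6 -4.6 -2.   0.8  3.6  6.2  8.2  9.5 10.   9.6]
real	1m54.006s
user	7m2.237s
sys	0m31.160s
```

```bash
cat > rb.py <<'E'
from fit import *
def box(hx,hy,z0,z1,cx=0,cy=0): return np.array([[cx+sx*hx,cy+sy*hy,z] for sx in(-1,1) for sy in(-1,1) for z in(z0,z1)])
def restpolys(c,v):
    R=Ro.from_euler('z',v[2]).as_matrix()
    parts=[box(.053,.032,0,.008)]
    for s in(-1,1):
        parts.append(box(.005,.018,.008,.034,s*.038))
        for t in(-1,1):
            parts.append(np.array([[s*.038+e*.005,t*yy,z] for e in(-1,1) for yy,z in((.0085,.034),(.018,.054),(.018,.034))]))
    return [hull(c,p@R.T+[v[0],v[1],0]) for p in parts]
def mask(im,roi):
    h=cv2.cvtColor(im,cv2.COLOR_BGR2HSV);m=np.zeros(im.shape[:2]);x0,y0,x1,y1=roi
    sub=h[y0:y1,x0:x1];m[y0:y1,x0:x1]=((sub[...,1]<110)|(sub[...,2]<60))
    return m
if __name__=="__main__":
    MT=mask(b,(278,194,322,238))
    h=cv2.cvtColor(b,cv2.COLOR_BGR2HSV)
    print(h[216,299],h[216,330])
    print(MT.sum())
    MS=mask(a,(205,165,245,200)); 
    # exclude trough/form region in S
    def cost(v,w):
        e=0
        if w[1]: e+=((soft(restpolys(T,v))-MT)**2).sum()
        if w[0]:
            d=(soft(restpolys(S,v))-MS)**2; d[:,235:]=0;e+=d.sum()
        return e
    for w in((0,1),(1,0),(1,1)):
        x0=np.array([.469,-.074,1.08]);r=minimize(cost,x0,args=(w,),method='Nelder-Mead',options=dict(initial_simplex=np.vstack([x0,x0+np.diag([.004,.004,.06])]),maxiter=80))
        print(w,r.x.round(4),r.fun)
    # burnisher: fit vertical axis x,y : pommel cyl, handle dia ~16, neck
    def cyl(r,z0,z1): 
        t=np.linspace(0,2*np.pi,25)[:-1];return np.array([[r*np.cos(q),r*np.sin(q),z] for q in t for z in(z0,z1)])
    def sq(h,z0,z1,psi):return box(h,h,z0,z1)@Ro.from_euler('z',psi).as_matrix().T
    def bpolys(c,v):
        psi=v[2]
        return [hull(c,p+[v[0],v[1],0]) for p in(cyl(.02,0,.012),sq(.007,.012,.122,psi),sq(.0045,.12,.166,psi),cyl(.0025,.166,.185),cyl(.004,.182,.188))]
    def m2(im,roi):
        x0,y0,x1,y1=roi;f=im.astype(float);m=np.zeros(im.shape[:2]);s=f[y0:y1,x0:x1]
        m[y0:y1,x0:x1]=((s[...,2]-s[...,0])<28);return m
    BS=m2(a,(175,160,200,224));BT=m2(b,(298,146,323,172));print(BS.sum(),BT.sum())
    def cb(v,w): return w[0]*((soft(bpolys(S,v))-BS)**2).sum()+w[1]*((soft(bpolys(T,v))-BT)**2).sum()
    for w in((0,1),(1,0),(1,1)):
        for p0 in(0.,.4,.8,1.2):
            x0=np.array([.642,-.103,p0]);r=minimize(cb,x0,args=(w,),method='Nelder-Mead',options=dict(initial_simplex=np.vstack([x0,x0+np.diag([.004,.004,.2])]),maxiter=60))
            print(w,r.x.round(4),round(r.fun,2))
    cv2.imwrite('pics/bm.png',np.hstack([cv2.resize(x,None,fx=8,fy=8,interpolation=0) for x in(255*BS[160:224,172:204],255*soft(bpolys(S,r.x))[160:224,172:204],a[160:224,172:204,1]*1.)]))
E
python3 rb.py 2>/dev/null
```

```text
[ 236  184   71   52 1727]
[ 194  155   67   37 1466]
[  7  32 103] [ 18 129 162]
617.0
(0, 1) [ 0.4698 -0.0747  1.0946] 10.979623221837755
(1, 0) [ 0.4683 -0.0742  1.0847] 27.296039984621302
(1, 1) [ 0.4694 -0.0748  1.082 ] 44.76178392925797
373.0 133.0
(0, 1) [ 0.645  -0.1034 -0.4794] 19.27
(0, 1) [ 0.6449 -0.1032  1.1461] 19.39
(0, 1) [ 0.6449 -0.1031  0.9966] 19.14
(0, 1) [ 0.6449 -0.1027  1.0365] 18.98
(1, 0) [ 0.6437 -0.1032  0.4201] 89.93
(1, 0) [ 0.6442 -0.1028  0.421 ] 90.27
(1, 0) [ 0.643  -0.1041  0.9734] 90.76
(1, 0) [ 0.6438 -0.1032  0.9453] 90.02
(1, 1) [ 0.644  -0.1029  0.0993] 124.65
(1, 1) [ 0.6442 -0.1027  0.474 ] 115.46
(1, 1) [ 0.6442 -0.1027  0.9821] 110.73
(1, 1) [ 0.6443 -0.1027  0.9809] 110.8
```

View pics/bm.png

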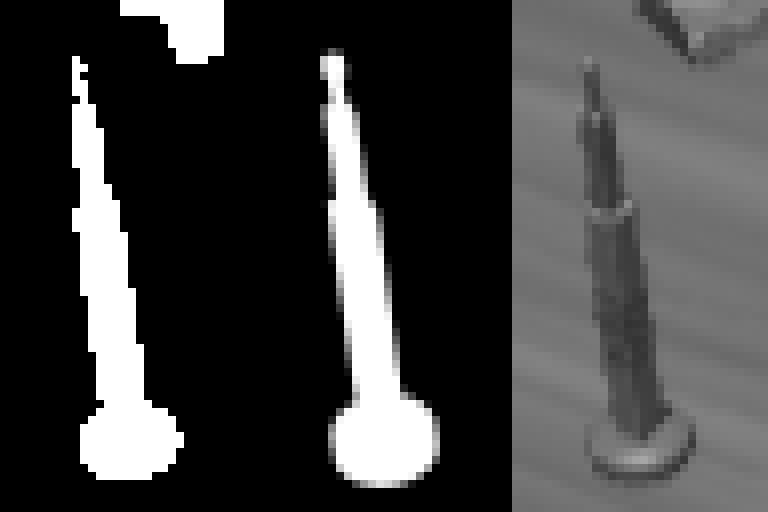

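```bash
python3 - <<'E' 2>/dev/null
from h import *
a=cv2.imread("pics/scene0.png");b=cv2.imread("pics/top0.png")
z=np.linspace(.02,.118,60)
for im,c,n in((a,S,'S'),(b,T,'T')):
    P=np.c_[np.full(60,.6442),np.full(60,-.1029),z];uv=proj(c,P)
    d=uv[-1]-uv[0];d/=np.linalg.norm(d);nn=np.array([-d[1],d[0]])
    if nn[0]<0:nn=-nn
    for i0 in(0,20,40):
        q=uv[i0:i0+20,None]+np.arange(-5,5.1,.5)[None,:,None]*nn
        v=cv2.remap(im,q[...,0].astype(np.float32),q[...,1].astype(np.float32),cv2.INTER_LINEAR)
        print(n,i0,d.round(2),v.mean(0).mean(-1).round())
E
```

```text
S 0 [-0.14 -0.99] [118. 118. 115. 104.  90.  80.  75.  74.  74.  74.  71.  65.  62.  62.
  62.  67.  78.  94. 106. 111. 114.]
S 20 [-0.14 -0.99] [111. 111. 108.  96.  81.  72.  69.  68.  68.  67.  64.  60.  58.  58.
  57.  60.  71.  89. 103. 108. 109.]
S 40 [-0.14 -0.99] [112. 113. 110. 102.  93.  85.  82.  81.  82.  82.  78.  72.  70.  68.
  66.  70.  80.  94. 105. 109. 110.]
T 0 [ 0.61 -0.79] [125. 129. 136. 140. 130. 107.  80.  61.  51.  51.  54.  56.  56.  57.
  70. 100. 127. 139. 135. 124. 117.]
T 20 [ 0.61 -0.79] [114. 115. 113. 106.  92.  72.  57.  54.  55.  57.  58.  58.  56.  55.
  62.  79. 101. 119. 124. 121. 118.]
T 40 [ 0.61 -0.79] [120. 118. 115. 106.  91.  77.  78.  88.  91.  87.  78.  70.  66.  68.
  76.  90. 105. 116. 120. 120. 120.]
```

```bash
cat > g.py <<'E'
from h import *
from workcell import bot
def pose(o=None):
    o=o or bot.get_obs();return np.array(o['ee_pos']),Ro.from_euler('xyz',o['tcp_rot'],degrees=True)
def st():
    o=bot.get_obs();p,R=pose(o)
    print('t',round(o['time'],2),'q',np.round(o['q'],1),'tcp',p.round(4),'z',R.as_matrix()[:,2].round(3),'x',R.as_matrix()[:,0].round(3),'F',np.round(o['wrist_force'],2),'op',round(o['opening'],4))
def to(p,R,p0=None,R0=None):
    a,b=pose()
    if p0 is not None:a=p0
    if R0 is not None:b=R0
    dp=(np.array(p)-a)/.03; rv=np.degrees((R*b.inv()).as_rotvec())/6
    print('row',dp.round(2).tolist()+rv.round(2).tolist())
def frame(z,x):
    z=np.array(z,float);z/=np.linalg.norm(z);x=np.array(x,float);x-=z*(x@z);x/=np.linalg.norm(x)
    return Ro.from_matrix(np.c_[x,np.cross(z,x),z])
def az(d): return np.array([np.cos(np.radians(d)),np.sin(np.radians(d)),0])
U=np.array([0,0,1.])
def tilt(a,b): # tool z pointing azimuth a, b deg below horizontal
    return az(a)*np.cos(np.radians(b))-U*np.sin(np.radians(b))
E
python3 - <<'E'
from g import *
st()
R=frame(tilt(0,35),U)
to([.48,-.11,.26],R)
E
```

```text
t 1.1 q [-74.3   5.   10.1  95.1   0.   90. ] tcp [ 0.1487 -0.5295  0.2313] z [ 0.  0. -1.] x [0.963 0.27  0.   ] F [-0.17  0.12  0.23] op 0.0854
row [11.04, 13.98, 0.96, 1.25, -9.11, -2.41]
```

Emit:
apply_moves(targets=[11,14,1,1.25,-9.1,-2.4,1,11,14,1,1.25,-9.1,-2.4,1,11,14,1,1.25,-9.1,-2.4,1,11,14,1,1.25,-9.1,-2.4,1,11,14,1,1.25,-9.1,-2.4,1], newtons=60)

```text
time: 1.6
ee_pos: [0.3038, -0.3321, 0.246]
tcp_rot: [178.1, -41.8, 5.0]
wrist_force: [1.2, 1.1, 0.9]
opening: 0.0853
```

Run:
```python
from g import *
st()
R=frame(tilt(0,35),U)
to([.48,-.11,.24],R)
```

```text
t 1.6 q [-71.5 -27.5 -24.2  79.   39.8 109.5] tcp [ 0.3038 -0.3321  0.246 ] z [ 0.667  0.025 -0.745] x [0.742 0.065 0.667] F [1.23 1.08 0.94] op 0.0853
row [5.87, 7.4, -0.2, 0.31, -2.19, -0.59]
```

Emit:
apply_moves(targets=[5.9,7.4,-0.2,0.3,-2.2,-0.6,1,5.9,7.4,-0.2,0.3,-2.2,-0.6,1,5.9,7.4,-0.2,0.3,-2.2,-0.6,1,5.9,7.4,-0.2,0.3,-2.2,-0.6,1,5.9,7.4,-0.2,0.3,-2.2,-0.6,1])

```text
time: 2.1
ee_pos: [0.4717, -0.1822, 0.2455]
tcp_rot: [-179.1, -53.8, -0.1]
wrist_force: [0.9, -1.4, -1.2]
opening: 0.0851
```

Run:
```python
from g import *
st()
R=frame(tilt(0,35),U)
to([.5533,-.103,.1307],R)
```

```text
t 2.1 q [-37.6 -48.5 -44.3  47.4  30.3 155.3] tcp [ 0.4717 -0.1822  0.2455] z [ 0.807  0.015 -0.591] x [ 0.591 -0.001  0.807] F [ 0.93 -1.38 -1.2 ] op 0.0851
row [2.72, 2.64, -3.83, -0.09, -0.2, -0.11]
```

Run:
```python
from g import *
R=frame(tilt(0,25),U)
G=np.array([.6442,-.1029,.067]);z=tilt(0,25)
to(G-.13*z+.019*z,R); print(G+.019*z)
```

```text
row [2.4, 2.64, -4.39, -0.08, -1.87, -0.12]
[ 0.66141985 -0.1029      0.05897025]
```

Emit:
apply_moves(targets=[2.4,2.64,-1,-0.1,-1,-0.1,1,2.4,2.64,-2,-0.1,-1.9,-0.1,1,2.4,2.64,-4.4,-0.1,-1.9,-0.1,1,2.4,2.64,-4.4,-0.1,-1.9,-0.1,1,2.4,2.64,-4.4,-0.1,-1.9,-0.1,1])

```text
time: 2.6
ee_pos: [0.5561, -0.1083, 0.1283]
tcp_rot: [179.7, -64.1, 0.9]
wrist_force: [0.0, 0.2, 0.6]
opening: 0.0855
```

Run:
```python
from g import *
from workcell import camera
st()
R=frame(tilt(0,25),U)
G=np.array([.6442,-.1029,.067]);z=tilt(0,25)
to(G+.019*z,R)
for n in('scene','top'):
    cv2.imwrite(f'pics/{n}_g1.png',cv2.cvtColor(camera(n)['img'],cv2.COLOR_RGB2BGR))
a=cv2.imread('pics/scene_g1.png')[120:260,140:330];b=cv2.imread('pics/top_g1.png')[130:270,230:360]
cv2.imwrite('pics/g1.png',np.hstack([cv2.resize(x,None,fx=2.4,fy=4.*.6,interpolation=2) for x in(a,b)]))
```

```text
t 2.6 q [-20.3 -48.5 -65.7  10.3  18.7 170.4] tcp [ 0.5561 -0.1083  0.1283] z [ 0.899  0.009 -0.437] x [0.437 0.007 0.899] F [0.   0.23 0.59] op 0.0855
row [3.51, 0.18, -2.31, 0.02, -0.16, -0.11]
```

View pics/g1.png

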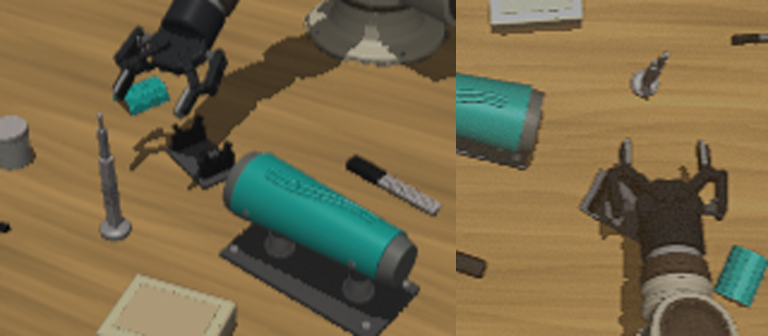

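Emit:
apply_moves(targets=[1.2,0.18,-0.85,0,-0.16,-0.1,1,2.2,0.18,-1.6,0,-0.16,-0.1,1,2.9,0.18,-2.0,0,-0.16,-0.1,1,3.2,0.18,-2.15,0,-0.16,-0.1,1,3.3,0.18,-2.2,0,-0.16,-0.1,1])

```text
time: 3.2
ee_pos: [0.6537, -0.1053, 0.0581]
tcp_rot: [180.0, -64.7, -0.2]
wrist_force: [-0.4, 0.2, 0.3]
opening: 0.0861
```

```bash
cat > look.py <<'E'
import sys
from g import *
from workcell import camera
def look(tag,rs=(120,260,140,330),rt=(130,270,230,360),f=2.4):
    out=[]
    for n,r in(('scene',rs),('top',rt)):
        im=cv2.cvtColor(camera(n)['img'],cv2.COLOR_RGB2BGR);cv2.imwrite(f'pics/{n}_{tag}.png',im)
        out.append(im[r[0]:r[1],r[2]:r[3]])
    h=max(o.shape[0] for o in out)
    out=[cv2.copyMakeBorder(o,0,h-o.shape[0],0,0,0) for o in out]
    cv2.imwrite(f'pics/{tag}.png',cv2.resize(np.hstack(out),None,fx=f,fy=f,interpolation=2))
E
python3 - <<'E'
from look import *
st();R=frame(tilt(0,25),U)
G=np.array([.6442,-.1029,.067]);z=tilt(0,25)
to(G+.019*z,R)
look('g2',(150,230,140,250),(130,210,260,350),4)
E
```

```text
t 3.2 q [-14.8 -18.6 -59.8 -15.1  13.2 173.6] tcp [ 0.6537 -0.1053  0.0581] z [ 0.904 -0.003 -0.428] x [ 0.428 -0.001  0.904] F [-0.35  0.23  0.3 ] op 0.0861
row [0.26, 0.08, 0.03, 0.0, -0.06, 0.03]
```

View pics/g2.png

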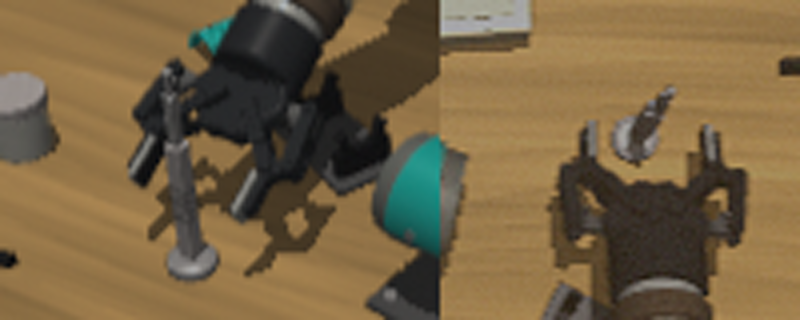

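Emit:
apply_moves(targets=[0.26,0.08,0.03,0,0,0,1,0.26,0.08,0.03,0,0,0,0,0.26,0.08,0.03,0,0,0,0,0.26,0.08,0.03,0,0,0,0,0.26,0.08,0.03,0,0,0,0], newtons=60)

```text
time: 3.8
ee_pos: [0.6619, -0.1021, 0.0623]
tcp_rot: [179.8, -64.9, 0.1]
wrist_force: [0.1, 0.0, 1.1]
opening: 0.0285
```

Emit:
apply_moves(targets=[0,0,0,0,0,0,0,0,0,0,0,0,0,0,0,0,0,0,0,0,0])

```text
time: 4.1
ee_pos: [0.662, -0.1021, 0.0619]
tcp_rot: [179.8, -64.9, 0.0]
wrist_force: [-0.4, 0.2, 0.5]
opening: 0.0131
```

Run:
```python
from look import *
st()
look('g3',(150,230,140,250),(130,210,260,350),4)
```

```text
t 4.1 q [-14.1 -17.7 -58.9 -15.5  12.6 173.9] tcp [ 0.662  -0.1021  0.0619] z [ 0.906 -0.002 -0.424] x [0.424 0.    0.906] F [-0.37  0.17  0.48] op 0.0131
```

View pics/g3.png

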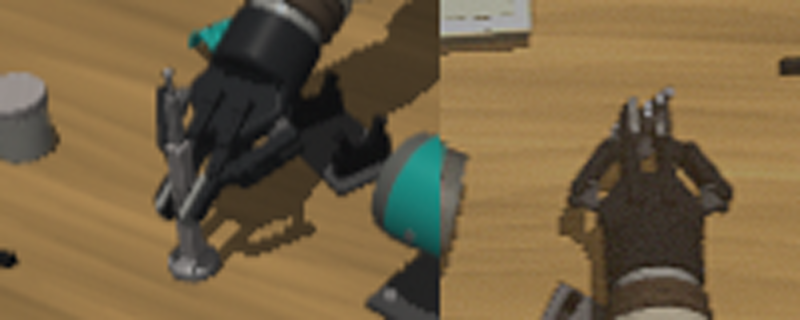

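```bash
cat > lay.py <<'E'
from g import *
RA=62.3
RM=np.array([.4694,-.0747,.041])
def Rlay(R): return Ro.from_euler('z',RA,degrees=True)*Ro.from_euler('y',90,degrees=True)*R
E
python3 - <<'E'
from lay import *
p,R=pose();np.save('Rg.npy',R.as_matrix())
Rt=Rlay(R);z=Rt.as_matrix()[:,2];print(z)
g=RM+.003*az(RA);tc=g+.019*z;print(tc)
to(tc+[0,0,.16],Rt)
E
```

```text
[-0.19497932 -0.37638252 -0.90571478]
[ 0.46708992 -0.07919509  0.02379142]
row [-6.5, 0.76, 4.06, -8.08, 13.37, 8.08]
```

Emit:
apply_moves(targets=[0,0,1,0,0,0,0,0,0,2.3,0,0,0,0,-0.5,0,3.6,0,0.5,0,0,-1,0,5,0,1.5,0,0,-1.5,0,5.4,0,2.5,0,0])

```text
time: 4.7
ee_pos: [0.618, -0.1021, 0.225]
tcp_rot: [179.8, -50.6, 0.1]
wrist_force: [2.4, -0.4, -2.1]
opening: 0.0133
```

Run:
```python
from lay import *
st();R=Ro.from_matrix(np.load('Rg.npy'))
Rt=Rlay(R);z=Rt.as_matrix()[:,2]
tc=RM+.003*az(RA)+.019*z
to(tc+[0,0,.14],Rt)
```

```text
t 4.7 q [-14.3 -31.4 -37.5  34.2  10.8 170.8] tcp [ 0.618  -0.1021  0.225 ] z [ 0.772 -0.003 -0.635] x [0.635 0.001 0.772] F [ 2.4  -0.35 -2.07] op 0.0133
row [-5.03, 0.76, -2.04, -6.8, 11.27, 8.77]
```

Emit:
apply_moves(targets=[-3,0.4,0,-6.8,11.3,8.8,0,-5,0.76,0,-6.8,11.3,8.8,0,-5,0.76,0,-6.8,11.3,8.8,0,-5,0.76,0,-6.8,11.3,8.8,0,-5,0.76,0,-6.8,11.3,8.8,0])

```text
time: 5.2
ee_pos: [0.4685, -0.0798, 0.2242]
tcp_rot: [168.5, -16.2, 31.3]
wrist_force: [0.1, -1.6, -1.6]
opening: 0.0129
```

```bash
cat > q.py <<'E'
from lay import *
st();R=Ro.from_matrix(np.load('Rg.npy'))
Rt=Rlay(R);z=Rt.as_matrix()[:,2]
tc=RM+.003*az(RA)+.019*z
to(tc+[0,0,.14],Rt);to(tc,Rt)
E
python3 q.py
```

```text
t 5.2 q [-10.9 -25.6 -19.7  76.3   2.  139.8] tcp [ 0.4685 -0.0798  0.2242] z [ 0.337 -0.028 -0.941] x [0.82  0.499 0.278] F [ 0.07 -1.63 -1.59] op 0.0129
row [-0.05, 0.02, -2.01, -3.72, 6.16, 4.77]
row [-0.05, 0.02, -6.68, -3.72, 6.16, 4.77]
```

Emit:
apply_moves(targets=[0,0,0,-3.72,6.16,4.77,0,0,0,0,-3.72,6.16,4.77,0,0,0,0,-3.72,6.16,4.77,0,0,0,-1,-3.72,6.16,4.77,0,0,0,-2,-3.72,6.16,4.77,0])

```text
time: 5.7
ee_pos: [0.4704, -0.0794, 0.1618]
tcp_rot: [176.2, 18.7, 56.0]
wrist_force: [0.5, -0.0, -1.8]
opening: 0.0131
```

```bash
python3 q.py
```

```text
t 5.7 q [  0.8   0.6  -4.   93.  -17.5 125.3] tcp [ 0.4704 -0.0794  0.1618] z [-0.123 -0.302 -0.945] x [ 0.53   0.785 -0.32 ] F [ 0.49 -0.01 -1.77] op 0.0131
row [-0.11, 0.01, 0.07, -0.62, 1.04, 0.82]
row [-0.11, 0.01, -4.6, -0.62, 1.04, 0.82]
```

Settle the orientation and look before the descent.

Emit:
apply_moves(targets=[-0.1,0,-0.3,-0.62,1.04,0.82,0,-0.1,0,-1,-0.62,1.04,0.82,0,-0.1,0,-1.5,-0.62,1.04,0.82,0,-0.1,0,-1.5,-0.62,1.04,0.82,0])

```text
time: 6.1
ee_pos: [0.4654, -0.0794, 0.1148]
tcp_rot: [-180.0, 25.0, 62.2]
wrist_force: [-0.7, -0.0, -1.3]
opening: 0.0129
```

```bash
python3 q.py
python3 - <<'E'
from look import *
look('l1',(130,230,170,280),(160,260,250,350),3.8)
E
```

```text
t 6.1 q [  3.    5.4  -5.7  92.3 -21.3 123.3] tcp [ 0.4654 -0.0794  0.1148] z [-0.197 -0.373 -0.906] x [ 0.423  0.801 -0.422] F [-0.69 -0.02 -1.31] op 0.0129
row [0.06, 0.01, 1.63, -0.02, -0.01, 0.04]
row [0.06, 0.01, -3.03, -0.02, -0.01, 0.04]
```

View pics/l1.png

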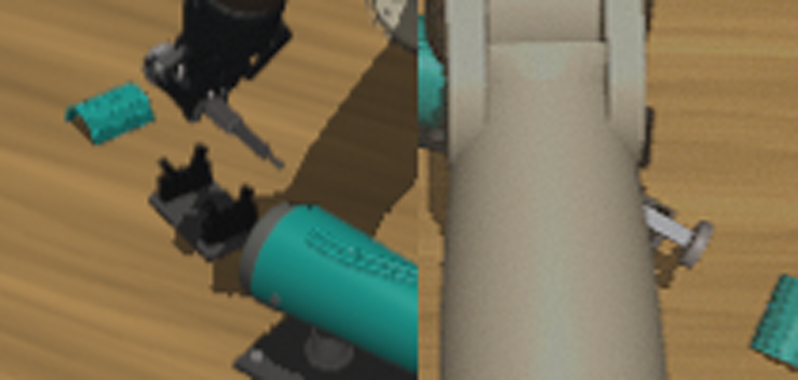

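Run:
```python
from lay import *
print(ray(T,(258.3,200.5),.003),ray(T,(263.5,188),.05))
d=az(RA)
print(RM+d*.122, RM-d*.067)
ax=np.array([.596,.1635])-.1*np.array([np.cos(1.372),np.sin(1.372)]);print(ax)
b=proj(S,[RM+d*.122,RM]);print((b-[170,130])*3.8)
p,R=pose();print(proj(S,p-.019*R.as_matrix()[:,2]), proj(S,p-.019*R.as_matrix()[:,2]+d*.115),(proj(S,p-.019*R.as_matrix()[:,2]+d*.115)-[170,130])*3.8)
```

```text
[0.51741429 0.06159688 0.003     ] [0.55357987 0.04686026 0.05      ]
[0.52611073 0.03331802 0.041     ] [ 0.43825558 -0.13402137  0.041     ]
[0.57625105 0.0654695 ]
[[280.59237342 255.46829249]
 [203.20482165 182.40293513]]
[[222.70572337 154.94606932]] [[242.76897063 172.46846111]] [[276.52208839 161.38015221]]
```

Emit:
apply_moves(targets=[0.05,0,-1,0,0,0,0,0.05,0,-1.8,0,0,0,0,0.05,0,-2.3,0,0,0,0,0.05,0,-2.5,0,0,0,0,0.05,0,-2.5,0,0,0,0])

```text
time: 6.7
ee_pos: [0.4678, -0.0796, 0.0423]
tcp_rot: [179.8, 24.9, 62.1]
wrist_force: [0.2, -1.0, -1.0]
opening: 0.0131
```

```bash
python3 q.py
```

```text
t 6.7 q [  2.9   7.5 -11.6  84.2 -21.3 123.3] tcp [ 0.4678 -0.0796  0.0423] z [-0.195 -0.374 -0.907] x [ 0.425  0.801 -0.421] F [ 0.24 -0.96 -1.01] op 0.0131
row [-0.02, 0.01, 4.05, -0.02, 0.02, 0.04]
row [-0.02, 0.01, -0.62, -0.02, 0.02, 0.04]
```

Emit:
apply_moves(targets=[0,0,-0.2,0,0,0,0,0,0,-0.4,0,0,0,0,0,0,-0.55,0,0,0,0,0,0,-0.6,0,0,0,0,0,0,-0.6,0,0,0,0])

```text
time: 7.2
ee_pos: [0.4678, -0.0794, 0.024]
tcp_rot: [179.8, 24.9, 62.1]
wrist_force: [-0.3, -0.4, 0.1]
opening: 0.0126
```

```bash
python3 q.py
python3 - <<'E'
from look import *
look('l2',(130,230,170,280),(160,260,250,350),3.8)
E
```

```text
t 7.2 q [  3.    8.2 -12.9  82.2 -21.3 123.3] tcp [ 0.4678 -0.0794  0.024 ] z [-0.195 -0.374 -0.907] x [ 0.424  0.801 -0.422] F [-0.33 -0.41  0.13] op 0.0126
row [-0.02, 0.01, 4.66, -0.02, 0.02, 0.03]
row [-0.02, 0.01, -0.01, -0.02, 0.02, 0.03]
```

View pics/l2.png

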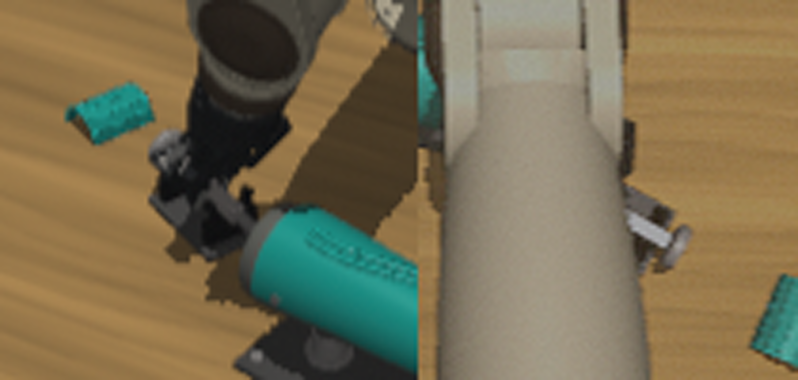

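Emit:
apply_moves(targets=[0,0,0,0,0,0,0.5,0,0,0,0,0,0,1,0,0,0,0,0,0,1,0,0,0,0,0,0,1,0,0,0,0,0,0,1])

```text
time: 7.8
ee_pos: [0.4678, -0.0794, 0.0239]
tcp_rot: [179.8, 24.9, 62.1]
wrist_force: [0.1, 0.5, -0.6]
opening: 0.084
```

```bash
python3 q.py
cat > kin.py <<'E'
import numpy as np
from scipy.optimize import least_squares
D=[([-74.3,5.01,10.04,95.1,0],[.1487,-.5293,.2306]),([-71.5,-27.5,-24.2,79,39.8],[.3038,-.3321,.246]),([-37.6,-48.5,-44.3,47.4,30.3],[.4717,-.1822,.2455]),([-20.3,-48.5,-65.7,10.3,18.7],[.5561,-.1083,.1283]),([-14.8,-18.6,-59.8,-15.1,13.2],[.6537,-.1053,.0581]),([-14.1,-17.7,-58.9,-15.5,12.6],[.662,-.1021,.0619]),([-14.3,-31.4,-37.5,34.2,10.8],[.618,-.1021,.225]),([-10.9,-25.6,-19.7,76.3,2],[.4685,-.0798,.2242]),([.8,.6,-4,93,-17.5],[.4704,-.0794,.1618]),([3,5.4,-5.7,92.3,-21.3],[.4654,-.0794,.1148]),([2.9,7.5,-11.6,84.2,-21.3],[.4678,-.0796,.0423]),([3,8.2,-12.9,82.2,-21.3],[.4678,-.0794,.024])]
def dirs(q):
    q=np.radians(q);th=q[1]-q[2]+q[3]
    er=np.array([np.cos(q[0]),np.sin(q[0]),0]);el=np.array([-np.sin(q[0]),np.cos(q[0]),0]);u=np.array([0,0,1.])
    t0=np.cos(th)*er-np.sin(th)*u
    return q,er,el,u,t0,np.cos(q[4])*t0+np.sin(q[4])*el
def fk(q,p):
    q,er,el,u,t0,t=dirs(q)
    a,h,L1,c1,L2,c2,L4,L5=p
    A=q[1]+c1;B=q[1]-q[2]+c2
    return a*er+h*u+L1*(np.sin(A)*er+np.cos(A)*u)+L2*(np.sin(B)*er+np.cos(B)*u)+L4*t0+L5*t
def fit():
    best=None
    for c2 in(np.pi/2,np.pi/3,2.2):
        for c1 in(0,.2):
            r=least_squares(lambda p:np.concatenate([fk(q,p)-x for q,x in D])*1e3,[0,.3,.35,c1,.35,c2,.05,.2],loss='soft_l1')
            if best is None or r.cost<best.cost:best=r
    return best
if __name__=="__main__":
    b=fit();print(b.x.round(4),b.cost);print(np.array([fk(q,b.x)-x for q,x in D]).round(4))
    np.save('kin.npy',b.x)
E
python3 kin.py
python3 - <<'E'
from look import *
look('l3',(130,230,170,280),(160,260,250,350),3.8)
E
```

```text
t 7.8 q [  3.    8.2 -12.9  82.2 -21.3 123.3] tcp [ 0.4678 -0.0794  0.0239] z [-0.195 -0.374 -0.907] x [ 0.424  0.801 -0.421] F [ 0.1   0.53 -0.64] op 0.084
row [-0.02, 0.01, 4.66, -0.02, 0.02, 0.03]
row [-0.02, 0.01, -0.0, -0.02, 0.02, 0.03]
[2.0000e-04 1.5960e-01 4.1920e-01 6.0000e-04 5.1960e-01 1.5003e+00
 1.4340e-01 2.8510e-01] 1.0750543450475338
[[ 0.      0.0001 -0.0001]
 [-0.0001 -0.0005  0.0007]
 [ 0.      0.0004 -0.0002]
 [ 0.      0.     -0.    ]
 [-0.0001 -0.0001 -0.0003]
 [ 0.0001 -0.0001  0.0003]
 [ 0.0001 -0.0003 -0.0001]
 [-0.0004 -0.0002 -0.0003]
 [ 0.0003  0.0002  0.0002]
 [ 0.0002  0.0001  0.0003]
 [-0.0003 -0.0004 -0.0003]
 [-0.0001  0.0002 -0.0001]]
```

View pics/l3.png

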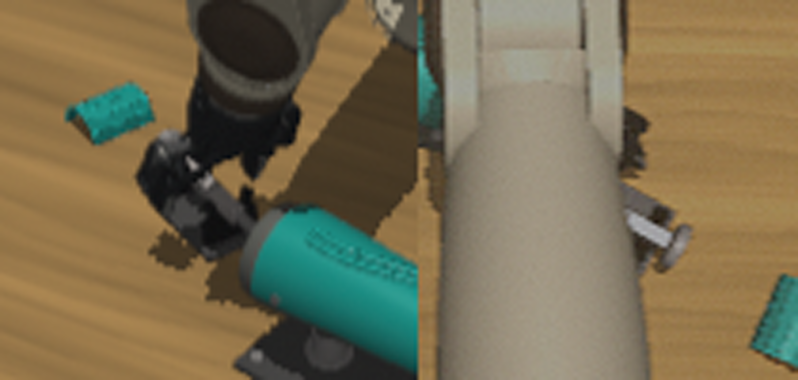

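```bash
cat > ik.py <<'E'
from kin import *
from lay import *
KP=np.load('kin.npy')
lo=np.array([-179.16,-48.56,-65.8,-126.05,-82.76,-180]);hi=np.array([179.16,103.87,70.77,130.52,87.17,180])
def toolx(q6,q):
    qr,er,el,u,t0,t=dirs(q);th=qr[1]-qr[2]+qr[3]
    n1=np.sin(th)*er+np.cos(th)*u;e2=np.cos(qr[4])*el-np.sin(qr[4])*t0
    s=np.radians(q6);return -np.cos(s)*n1+np.sin(s)*e2,n1,e2
def ik(p,R,q0=None):
    M=R.as_matrix();t=M[:,2];x=M[:,0];best=None
    for s in([q0] if q0 is not None else [[0,0,0,60,0],[-30,-20,-40,20,40],[-30,20,-20,50,60],[40,-20,-40,20,-40]]):
        s=np.clip(np.array(s[:5],float),lo[:5]+.1,hi[:5]-.1)
        r=least_squares(lambda q:np.r_[(fk(q,KP)-p)*10,dirs(q)[5]-t],s,bounds=(lo[:5],hi[:5]))
        if best is None or r.cost<best.cost:best=r
    q=best.x;_,n1,e2=toolx(0,q)
    q6=np.degrees(np.arctan2(x@e2,-(x@n1)))
    return np.r_[q,q6],best.cost
# trough
TX,TY,TYAW=.596,.1635,1.372
xs=np.arange(-.06,.0601,.015)
def seamy(x): return .0087*np.sin(2*np.pi*x/.192)+.0007+.012*x
def seampts(dy=0):
    y=seamy(xs)+dy;r=.040-.06*xs
    # ball centre 4.4 mm above shell along local normal
    R=r+.0044; z=np.sqrt(R**2-y**2)
    return np.c_[xs,y,z]@Ro.from_euler('z',TYAW).as_matrix().T+[TX,TY,.088]
E
cat > rt.py <<'E'
from ik import *
P=seampts();print(P.round(4))
p,R=pose();q,c=ik(p,R,bot.get_obs()['q']);print(q.round(1),c)
for psi in(0,20,40,60,80):
    for be in(20,30,40):
        z=tilt(psi,be)
        Rw=frame(z,-U)
        res=[ik(Pt+[0,0,.118+dz]+.019*z,Rw) for Pt in(P[0],P[4],P[8]) for dz in(0,.03)]
        print(psi,be,[r[0].round(0).astype(int).tolist() for r in res[::2]],['%.0e'%r[1] for r in res])
E
python3 rt.py
```

```text
[[0.592  0.1031 0.1353]
 [0.5954 0.1177 0.1343]
 [0.5968 0.1327 0.1337]
 [0.5965 0.1481 0.1332]
 [0.5953 0.1636 0.1324]
 [0.5941 0.1792 0.1312]
 [0.5938 0.1945 0.1298]
 [0.5952 0.2096 0.1285]
 [0.5986 0.2242 0.1277]]
[  3.    8.2 -12.9  82.2 -21.3 123.3] 1.468854320936905e-20
0 20 [[17, -44, -55, 10, -16, 6], [25, -39, -53, 8, -24, 9], [33, -32, -50, 6, -31, 12]] ['3e-31', '1e-29', '4e-27', '7e-29', '5e-28', '1e-28']
0 30 [[16, -39, -46, 24, -14, 8], [24, -35, -44, 23, -21, 13], [31, -29, -40, 23, -27, 17]] ['1e-24', '5e-29', '5e-29', '4e-30', '4e-31', '3e-30']
0 40 [[15, -33, -36, 38, -11, 10], [23, -29, -34, 37, -17, 15], [30, -24, -31, 37, -22, 20]] ['1e-29', '2e-29', '3e-30', '7e-31', '3e-31', '3e-30']
20 20 [[3, -44, -55, 10, 16, -6], [12, -42, -55, 7, 7, -3], [21, -37, -53, 4, -1, 0]] ['8e-26', '2e-29', '1e-30', '4e-21', '2e-25', '5e-28']
20 30 [[4, -39, -46, 24, 14, -8], [13, -37, -46, 22, 6, -4], [21, -34, -44, 20, -1, 0]] ['8e-26', '2e-28', '3e-24', '3e-30', '2e-28', '4e-30']
20 40 [[5, -33, -36, 38, 12, -10], [13, -31, -36, 36, 5, -4], [21, -28, -34, 34, -1, 1]] ['6e-30', '
[... 655 characters left out ...]
4, 51, 55, -56], [-4, -17, -28, 42, 51, -46], [3, -18, -30, 34, 47, -38]] ['6e-26', '3e-26', '4e-29', '1e-28', '3e-30', '2e-29']
60 40 [[-9, -11, -17, 61, 45, -59], [-1, -13, -20, 54, 42, -50], [5, -14, -22, 48, 39, -42]] ['2e-28', '5e-29', '6e-30', '2e-30', '2e-22', '2e-22']
80 20 [[-15, 12, -2, 89, 69, -103], [-9, 5, -9, 72, 70, -86], [-2, 0, -16, 54, 69, -68]] ['5e-26', '3e-28', '5e-21', '6e-29', '7e-25', '4e-27']
80 30 [[-13, 8, -1, 86, 60, -95], [-7, 4, -6, 74, 60, -83], [0, 0, -11, 63, 59, -71]] ['6e-28', '5e-29', '2e-28', '9e-29', '3e-28', '4e-28']
80 40 [[-10, 6, 1, 85, 50, -90], [-4, 3, -2, 77, 50, -80], [2, 1, -5, 69, 48, -71]] ['1e-26', '3e-29', '5e-30', '1e-26', '3e-26', '7e-25']
```

```bash
cat > re.py <<'E'
from ik import *
import sys
st()
z=.5*az(RA)-np.cos(np.radians(30))*U
Rr=frame(z,az(RA));G=RM.copy()
tc=G+.019*z
print(ik(tc,Rr,bot.get_obs()['q'])[0].round(0),tc.round(4))
to(tc-.07*z,Rr);to(tc,Rr)
E
python3 re.py
```

```text
Traceback (most recent call last):
  File "re.py", line 1, in <module>
    from ik import *
  File "ik.py", line 1, in <module>
    from kin import *
  File "kin.py", line 1, in <module>
    import numpy as np
  File "re.py", line 3, in <module>
    st()
NameError: name 'st' is not defined
```

```bash
mv re.py regr.py; rm -rf __pycache__/re.*; python3 regr.py
```

```text
t 7.9 q [  3.    8.2 -12.9  82.2 -21.3 123.3] tcp [ 0.4678 -0.0794  0.0239] z [-0.195 -0.374 -0.907] x [ 0.424  0.802 -0.421] F [ 0.11  0.01 -0.09] op 0.0853
[-25.  -6. -29.  66.  30.  93.] [ 0.4738 -0.0663  0.0245]
row [-0.34, -0.6, 2.04, 8.11, -4.24, 0.03]
row [0.2, 0.44, 0.02, 8.11, -4.24, 0.03]
```

Emit:
apply_moves(targets=[0,0,1.5,0,0,0,1,-0.1,-0.2,3,2,-1,0,1,-0.3,-0.6,3,8.1,-4.24,0,1,-0.3,-0.6,3,8.1,-4.24,0,1,-0.3,-0.6,3,8.1,-4.24,0,1])

```text
time: 8.4
ee_pos: [0.4595, -0.0977, 0.1157]
tcp_rot: [179.8, -9.8, 62.2]
wrist_force: [0.8, 0.5, -0.7]
opening: 0.085
```

```bash
python3 regr.py
```

```text
t 8.4 q [-17.8  -9.  -16.8  80.3   9.6 100.1] tcp [ 0.4595 -0.0977  0.1157] z [ 0.083  0.149 -0.985] x [0.46  0.872 0.171] F [ 0.81  0.51 -0.66] op 0.085
[-25.  -6. -29.  66.  30.  93.] [ 0.4738 -0.0663  0.0245]
row [-0.06, 0.01, -1.02, 2.99, -1.54, 0.03]
row [0.48, 1.05, -3.04, 2.99, -1.54, 0.03]
```

Emit:
apply_moves(targets=[-0.2,-1,0.5,3,-1.54,0,1,-0.3,-2,1,3,-1.54,0,1,-0.3,-2,1,3,-1.54,0,1,-0.3,-2,1,3,-1.54,0,1])

```text
time: 8.8
ee_pos: [0.4489, -0.1596, 0.1431]
tcp_rot: [-179.5, -29.7, 61.7]
wrist_force: [-0.1, -0.3, -1.0]
opening: 0.0855
```

```bash
python3 regr.py
python3 - <<'E'
from look import *
look('l4',(130,230,170,280),(160,260,250,350),3.8)
E
```

```text
t 8.8 q [-36.6  -3.7 -12.6  86.3  29.3  80.2] tcp [ 0.4489 -0.1596  0.1431] z [ 0.228  0.44  -0.868] x [0.412 0.765 0.496] F [-0.13 -0.32 -1.04] op 0.0855
[-25.  -6. -29.  66.  30.  93.] [ 0.4738 -0.0663  0.0245]
row [0.29, 2.08, -1.93, 0.01, -0.08, 0.06]
row [0.83, 3.11, -3.95, 0.01, -0.08, 0.06]
```

View pics/l4.png

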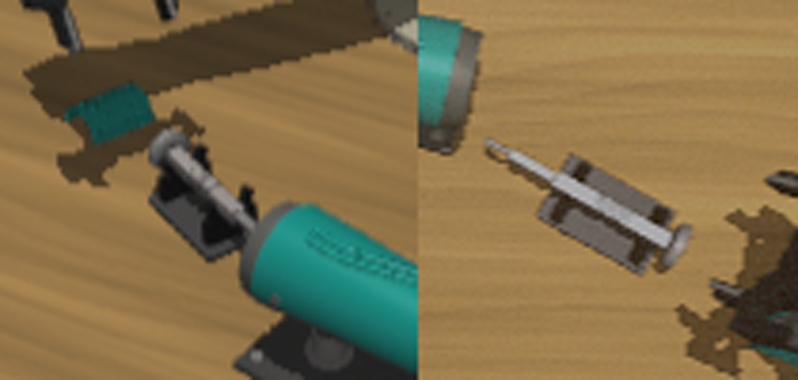

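Run:
```python
from lay import *
im=cv2.imread('pics/top_l4.png')
cv2.imwrite('pics/l4z.png',cv2.resize(im[190:235,262:325],None,fx=11,fy=11,interpolation=0))
d=az(RA)
for n,s in(('ball',.118),('ballend',.122),('mid',0),('pommel in',-.055),('pommel out',-.067)):
    u=proj(T,RM+d*s)[0];print(n,u.round(2),((u-[262,190]+.5)*11).round())
```

```text
ball [268.45 197.49] [76. 88.]
ballend [267.37 196.89] [65. 81.]
mid [300.43 215.34] [428. 284.]
pommel in [315.45 223.72] [593. 376.]
pommel out [318.73 225.56] [630. 397.]
```

View pics/l4z.png

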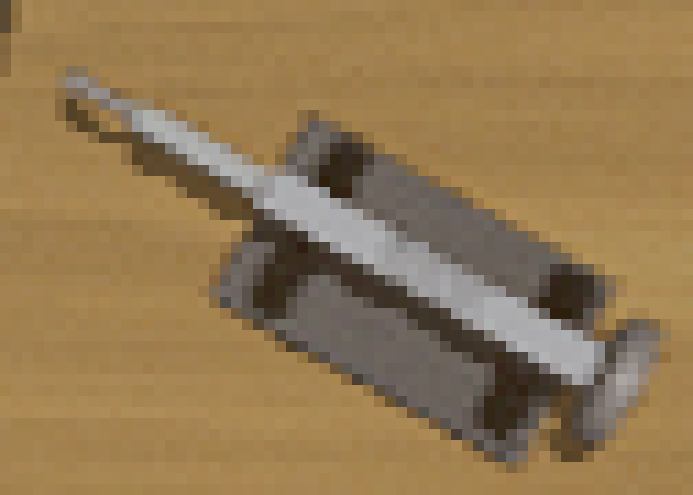

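Emit:
apply_moves(targets=[0.3,1,-0.5,0,-0.08,0.06,1,0.3,2,-1.3,0,-0.08,0.06,1,0.3,2.08,-1.9,0,-0.08,0.06,1,0.3,2.08,-1.93,0,-0.08,0.06,1])

```text
time: 9.3
ee_pos: [0.4578, -0.0921, 0.0842]
tcp_rot: [-180.0, -29.8, 62.8]
wrist_force: [-0.3, -0.0, -0.6]
opening: 0.0855
```

```bash
python3 regr.py
```

```text
t 9.3 q [-29.   -7.9 -23.   76.   29.8  87.9] tcp [ 0.4578 -0.0921  0.0842] z [ 0.227  0.442 -0.868] x [0.396 0.772 0.497] F [-0.27 -0.03 -0.59] op 0.0855
[-25.  -6. -29.  66.  30.  93.] [ 0.4738 -0.0663  0.0245]
row [-0.01, -0.17, 0.03, 0.03, -0.02, -0.09]
row [0.53, 0.86, -1.99, 0.03, -0.02, -0.09]
```

Emit:
apply_moves(targets=[0.1,0.1,-0.6,0,0,-0.09,1,0.3,0.45,-1.2,0,0,-0.09,1,0.45,0.7,-1.7,0,0,-0.09,1,0.53,0.86,-1.99,0,0,-0.09,1,0.53,0.86,-1.99,0,0,-0.09,1])

```text
time: 9.8
ee_pos: [0.4746, -0.0683, 0.026]
tcp_rot: [179.9, -29.9, 62.2]
wrist_force: [0.1, -0.3, -0.0]
opening: 0.0855
```

```bash
python3 regr.py
```

```text
t 9.8 q [-25.4  -6.4 -28.3  66.6  29.8  92.9] tcp [ 0.4746 -0.0683  0.026 ] z [ 0.234  0.44  -0.867] x [0.405 0.767 0.498] F [ 0.07 -0.32 -0.02] op 0.0855
[-25.  -6. -29.  66.  30.  93.] [ 0.4738 -0.0663  0.0245]
row [-0.57, -0.97, 1.97, 0.03, 0.0, 0.03]
row [-0.03, 0.07, -0.05, 0.03, 0.0, 0.03]
```

Emit:
apply_moves(targets=[0,0.05,-0.03,0,0,0,0,0,0.05,-0.03,0,0,0,0,0,0.05,-0.03,0,0,0,0,0,0.05,-0.03,0,0,0,0,0,0.05,-0.03,0,0,0,0], newtons=90)

```text
time: 10.3
ee_pos: [0.4747, -0.068, 0.0257]
tcp_rot: [179.8, -29.9, 62.1]
wrist_force: [-11.9, -7.2, 24.2]
opening: 0.0128
```

Emit:
apply_moves(targets=[0,0,0,0,0,0,0,0,0,0,0,0,0,0,0,0,0,0,0,0,0])

```text
time: 10.6
ee_pos: [0.4747, -0.0679, 0.0258]
tcp_rot: [179.8, -29.9, 62.1]
wrist_force: [-3.5, -0.6, 5.9]
opening: 0.0125
```

```bash
python3 regr.py
python3 - <<'E'
from ik import *
p,R=pose();M=R.as_matrix()
b=M.T@az(RA);g=M.T@(RM-p);print('ball dir in tool',b.round(3),'handle_mid in tool',g.round(4))
np.save('grip.npy',np.r_[b,g])
E
```

```text
t 10.6 q [-25.4  -6.6 -28.5  66.4  29.9  93. ] tcp [ 0.4747 -0.0679  0.0258] z [ 0.236  0.439 -0.867] x [0.406 0.766 0.499] F [-3.49 -0.59  5.88] op 0.0125
[-25.  -6. -29.  66.  30.  93.] [ 0.4738 -0.0663  0.0245]
row [-0.57, -0.98, 1.98, 0.03, 0.01, 0.05]
row [-0.03, 0.06, -0.04, 0.03, 0.01, 0.05]
ball dir in tool [ 0.867 -0.005  0.499] handle_mid in tool [ 0.0002 -0.0015 -0.0174]
```

```bash
cat > sm.py <<'E'
from ik import *
b=np.array([.8667,0,.4988]);g=np.array([0,0,-.0175]);b/=np.linalg.norm(b)
# seam orientation: ball dir -> down(+lean), tool azimuth psi
def Rseam(psi):
    # tool frame with y horizontal; b down
    z=tilt(psi,30);R=frame(z,-U);return R
def tcp_for_ball(P,R,L=.118): # TCP such that ball centre at P
    M=R.as_matrix();return np.array(P)-M@(g+b*L)
def ballpos(L=.118):
    p,R=pose();return p+R.as_matrix()@(g+b*L)
E
python3 - <<'E'
from sm import *
from scipy.spatial.transform import Slerp
p,R0=pose();R1=Rseam(30);print(R1.as_matrix()@b)
rv=(R1*R0.inv()).as_rotvec();print(np.degrees(np.linalg.norm(rv)),(np.degrees(rv)/6).round(2))
P=seampts();p1=tcp_for_ball(P[0]+[0,0,.04],R1);print(p1)
p0=np.array([.50,-.02,.30])
q=bot.get_obs()['q']
for s in np.linspace(0,1,11):
    R=Ro.from_rotvec(rv*s)*R0;pp=p0*(1-s)+p1*s
    qq,c=ik(pp,R,q);q=qq;print(round(s,1),qq.round(0),'%.0e'%c,'ball',(pp+R.as_matrix()@(g+b*.118)).round(3),'pom',(pp+R.as_matrix()@(g-b*.067)).round(3))
E
```

```text
[-1.19212642e-03 -6.88274507e-04 -9.99999053e-01]
157.39002328719494 [-13.15 -13.58  18.19]
[0.60531535 0.11074932 0.28456873]
0.0 [-19.  -9.   0.  93.  29. 101.] 4e-23 ball [0.551 0.077 0.315] pom [ 0.464 -0.087  0.315]
0.1 [-15. -12.  -3.  88.  25.  92.] 2e-19 ball [0.541 0.099 0.305] pom [ 0.486 -0.077  0.319]
0.2 [-11. -16.  -7.  82.  21.  83.] 1e-18 ball [0.531 0.116 0.292] pom [ 0.506 -0.065  0.324]
0.3 [ -7. -21. -11.  76.  18.  73.] 2e-18 ball [0.522 0.127 0.275] pom [ 0.526 -0.049  0.331]
0.4 [ -5. -25. -16.  70.  15.  62.] 1e-18 ball [0.517 0.133 0.257] pom [ 0.543 -0.031  0.338]
0.5 [ -2. -29. -21.  63.  14.  51.] 2e-19 ball [0.516 0.134 0.238] pom [ 0.558 -0.011  0.345]
0.6 [ -1. -32. -26.  56.  13.  38.] 8e-21 ball [0.52  0.13  0.219] pom [0.57  0.011 0.352]
0.7 [ -0. -35. -30.  49.  15.  25.] 5e-22 ball [0.53  0.124 0.203] pom [0.58  0.035 0.357]
0.8 [ -0. -37. -34.  42.  18.  11.] 9e-22 ball [0.545 0.116 0.189] pom [0.586 0.058 0.36 ]
0.9 [ -1. -37. -37.  36.  22.  -3.] 1e-22 ball [0.566 0.109 0.18 ] pom [0.59  0.081 0.361]
1.0 [ -2. -36. -39.  31.  27. -17.] 3e-23 ball [0.592 0.103 0.175] pom [0.592 0.103 0.36 ]
```

Emit:
apply_moves(targets=[0,0,0.5,0,0,0,0,0,0,1.5,0,0,0,0,0,0,3,0,0,0,0,0,0,4.5,0,0,0,0,0.3,0.6,6,0,0,0,0])

```text
time: 11.1
ee_pos: [0.4831, -0.0506, 0.2066]
tcp_rot: [179.9, -29.9, 62.0]
wrist_force: [0.9, -0.5, -0.9]
opening: 0.0121
```

Emit:
apply_moves(targets=[0.5,1,1.5,0,0,0,0,0.5,1,3.1,0,0,0,0,0.5,1,3.1,-1,-1,1.4,0,0.5,1,3.1,-2,-2.1,2.8,0])

```text
time: 11.5
ee_pos: [0.4996, -0.0199, 0.3]
tcp_rot: [166.9, -24.5, 80.3]
wrist_force: [0.6, -2.2, -2.3]
opening: 0.0128
```

```bash
cat > s0.py <<'E'
from sm import *
st();P=seampts();R1=Rseam(30)
to(tcp_for_ball(P[0]+[0,0,.04],R1),R1);print(ballpos())
E
python3 s0.py; python3 -c "
from look import *
look('s5',(100,230,170,320),(110,260,180,350),2.5)"
```

```text
t 11.5 q [-16.4 -13.6  -3.5  88.7  25.3  88.7] tcp [ 0.4996 -0.0199  0.3   ] z [ 0.291  0.361 -0.886] x [0.153 0.897 0.415] F [ 0.57 -2.18 -2.3 ] op 0.0128
row [3.52, 4.36, -0.52, -11.68, -12.07, 16.15]
[0.52729674 0.08670075 0.30584547]
```

View pics/s5.png

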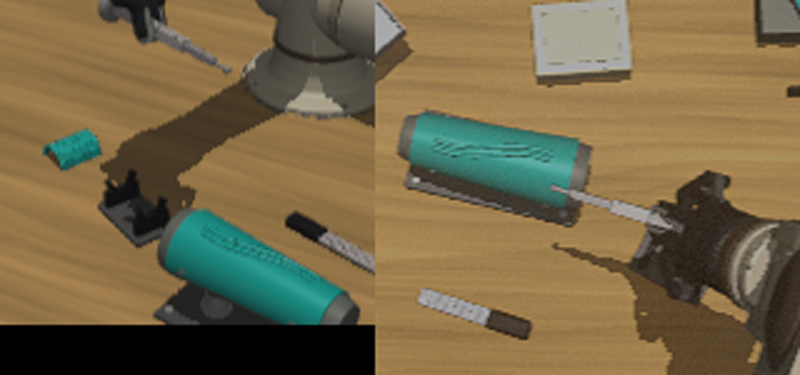

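Emit:
apply_moves(targets=[0.2,0.25,0,-11.68,-12.07,16.15,0,0.45,0.55,0,-11.68,-12.07,16.15,0,0.7,0.8,0,-11.68,-12.07,16.15,0,0.9,1.1,0,-11.68,-12.07,16.15,0,1.1,1.4,0,-11.68,-12.07,16.15,0])

```text
time: 12.1
ee_pos: [0.5316, 0.0226, 0.2973]
tcp_rot: [147.9, -0.5, 114.9]
wrist_force: [0.1, 0.4, -1.9]
opening: 0.0122
```

```bash
python3 s0.py
```

```text
t 12.1 q [ -6.2 -24.7 -14.8  71.8  16.3  63.2] tcp [0.5316 0.0226 0.2973] z [ 0.479  0.23  -0.847] x [-0.42   0.907  0.009] F [ 0.12  0.4  -1.94] op 0.0122
row [2.46, 2.94, -0.43, -8.1, -8.41, 11.23]
[0.50845881 0.12489243 0.26322148]
```

Emit:
apply_moves(targets=[0.25,0.3,0,-8.1,-8.4,11.2,0,0.5,0.6,0,-8.1,-8.4,11.2,0,0.75,0.9,0,-8.1,-8.4,11.2,0,1,1.2,0,-8.1,-8.4,11.2,0,1.25,1.5,0,-8.1,-8.4,11.2,0])

```text
time: 12.6
ee_pos: [0.569, 0.0677, 0.2969]
tcp_rot: [144.4, 29.9, 144.5]
wrist_force: [0.2, 0.4, -2.0]
opening: 0.0125
```

```bash
python3 s0.py
```

```text
t 12.6 q [ -0.1 -33.6 -27.3  52.8  13.9  31.2] tcp [0.569  0.0677 0.2969] z [ 0.668  0.239 -0.705] x [-0.706  0.503 -0.499] F [ 0.2   0.43 -2.  ] op 0.0125
row [1.21, 1.44, -0.41, -4.52, -4.69, 6.26]
[0.52448448 0.12901668 0.21680097]
```

Emit:
apply_moves(targets=[0.25,0.3,0,-4.5,-4.7,6.25,0,0.5,0.6,0,-4.5,-4.7,6.25,0,0.75,0.9,0,-4.5,-4.7,6.25,0,1,1.2,0,-4.5,-4.7,6.25,0,1.2,1.44,0,-4.5,-4.7,6.25,0])

```text
time: 13.1
ee_pos: [0.605, 0.1108, 0.2965]
tcp_rot: [165.9, 56.5, -169.7]
wrist_force: [-0.2, -0.2, -1.2]
opening: 0.0126
```

```bash
python3 s0.py
```

```text
t 13.1 q [  0.2 -35.9 -36.3  34.9  22.5  -6. ] tcp [0.605  0.1108 0.2965] z [ 0.752  0.385 -0.535] x [-0.543 -0.098 -0.834] F [-0.23 -0.19 -1.21] op 0.0126
row [0.01, -0.0, -0.4, -0.96, -0.97, 1.28]
[0.58054581 0.11669051 0.18907147]
```

Emit:
apply_moves(targets=[0,0,0,-0.96,-0.97,1.28,0,0,0,0,-0.96,-0.97,1.28,0,0,0,-0.3,-0.96,-0.97,1.28,0,0,0,-0.4,-0.96,-0.97,1.28,0])

```text
time: 13.5
ee_pos: [0.6048, 0.1101, 0.2836]
tcp_rot: [179.4, 59.9, -150.7]
wrist_force: [0.6, 0.2, -1.8]
opening: 0.0125
```

```bash
python3 s0.py
python3 - <<'E'
from look import *
from sm import *
look('s6',(100,230,230,330),(130,210,180,290),3)
Pb=ballpos();print(proj(S,Pb),proj(T,Pb))
for n,c in(('scene',S),('top',T)):
    im=cv2.imread(f'pics/{n}_s6.png');u=proj(c,Pb)[0];x0,y0=int(u[0])-24,int(u[1])-24
    z=cv2.resize(im[y0:y0+48,x0:x0+48],None,fx=8,fy=8,interpolation=0)
    v=((u-[x0,y0]+.5)*8).astype(int);cv2.circle(z,tuple(v),2,(0,0,255),-1)
    for s in(0,.03,.06):
        v=((proj(c,Pb+[0,0,s])[0]-[x0,y0]+.5)*8).astype(int);cv2.circle(z,tuple(v),1,(0,255,255),-1)
    cv2.imwrite(f'pics/z_{n}.png',z)
cv2.imwrite('pics/s6z.png',np.hstack([cv2.imread('pics/z_scene.png'),cv2.imread('pics/z_top.png')]))
E
```

```text
t 13.5 q [ -1.9 -36.2 -39.2  31.2  27.1 -16.9] tcp [0.6048 0.1101 0.2836] z [ 0.75   0.431 -0.501] x [-0.437 -0.245 -0.865] F [ 0.57  0.2  -1.76] op 0.0125
row [0.02, 0.02, 0.03, -0.03, -0.04, 0.04]
[0.5911047  0.10289318 0.17436256]
[[254.47793428 181.0125843 ]] [[246.1643122 168.959042 ]]
```

View pics/s6.png

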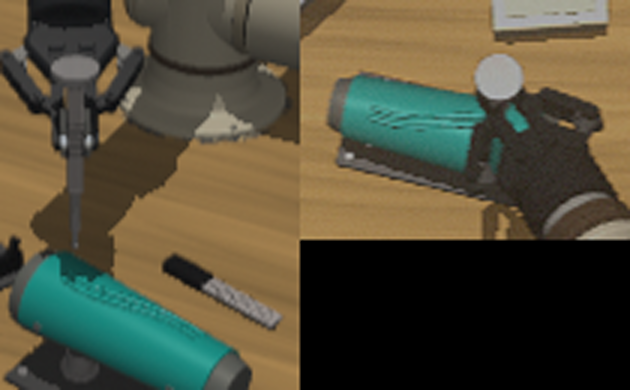

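View pics/s6z.png

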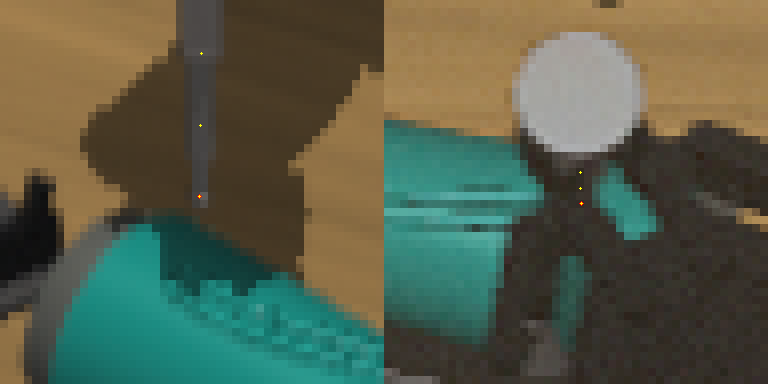

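Emit:
apply_moves(targets=[0.03,0.02,-0.4,0,0,0,0,0.03,0.02,-0.8,0,0,0,0,0.03,0.02,-1.1,0,0,0,0,0.03,0.02,-1.15,0,0,0,0,0.03,0.02,-1.15,0,0,0,0])

```text
time: 14.1
ee_pos: [0.6059, 0.1111, 0.2512]
tcp_rot: [179.9, 60.1, -150.2]
wrist_force: [-0.0, -0.5, -0.5]
opening: 0.0127
```

```bash
cat > s1.py <<'E'
from sm import *
import sys
st();P=seampts();B=ballpos();print('ball',B.round(4),'F',bot.get_obs()['wrist_force'].round(2))
i=np.argmin(np.linalg.norm(P-B,axis=1));print(i,'ball-P mm',((B-P[i])*1e3).round(1))
E
python3 s1.py; python3 -c "
from look import *
look('s7',(165,225,225,305),(130,190,200,280),4.5)"
```

```text
t 14.1 q [ -1.7 -36.  -42.8  27.3  27.  -17.1] tcp [0.6059 0.1111 0.2512] z [ 0.751  0.432 -0.499] x [-0.433 -0.248 -0.867] F [-0.04 -0.53 -0.49] op 0.0127
ball [0.5927 0.1036 0.1419] F [-0.04 -0.53 -0.49]
0 ball-P mm [0.7 0.5 6.6]
```

View pics/s7.png

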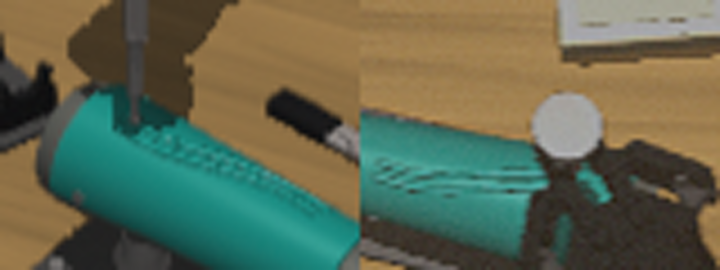

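Emit:
apply_moves(targets=[0,0,-0.07,0,0,0,0,0,0,-0.13,0,0,0,0,0,0,-0.13,0,0,0,0,0,0,-0.13,0,0,0,0])

```text
time: 14.6
ee_pos: [0.6061, 0.1111, 0.248]
tcp_rot: [-180.0, 60.1, -150.1]
wrist_force: [-0.2, 0.1, -0.3]
opening: 0.0124
```

Emit:
apply_moves(targets=[0,0,-0.03,0,0,0,0,0,0,-0.06,0,0,0,0,0,0,-0.06,0,0,0,0])

```text
time: 14.9
ee_pos: [0.606, 0.1111, 0.2459]
tcp_rot: [180.0, 60.1, -150.1]
wrist_force: [0.1, -0.2, -1.7]
opening: 0.0124
```

```bash
python3 s1.py
```

```text
t 14.9 q [ -1.8 -36.  -43.4  26.6  27.  -17.1] tcp [0.606  0.1111 0.2459] z [ 0.752  0.432 -0.499] x [-0.432 -0.248 -0.867] F [ 0.08 -0.23 -1.73] op 0.0124
ball [0.5929 0.1035 0.1367] F [ 0.08 -0.23 -1.73]
0 ball-P mm [0.8 0.4 1.3]
```

Emit:
apply_moves(targets=[0,0,-0.04,0,0,0,0,0,0,-0.07,0,0,0,0,0,0,-0.07,0,0,0,0])

```text
time: 15.2
ee_pos: [0.6061, 0.1111, 0.2443]
tcp_rot: [-180.0, 60.1, -150.1]
wrist_force: [0.1, 1.4, 0.2]
opening: 0.0123
```

```bash
python3 s1.py
```

```text
t 15.2 q [ -1.8 -35.9 -43.6  26.4  27.  -17.1] tcp [0.6061 0.1111 0.2443] z [ 0.752  0.432 -0.498] x [-0.432 -0.248 -0.867] F [0.08 1.41 0.16] op 0.0123
ball [0.5931 0.1036 0.135 ] F [0.08 1.41 0.16]
0 ball-P mm [ 1.   0.5 -0.3]
```

Emit:
apply_moves(targets=[0,0,-0.04,0,0,0,0,0,0,-0.04,0,0,0,0])

```text
time: 15.4
ee_pos: [0.6062, 0.1111, 0.2432]
tcp_rot: [-180.0, 60.1, -150.1]
wrist_force: [-0.5, -0.5, 0.5]
opening: 0.0126
```

```bash
python3 s1.py
```

```text
t 15.4 q [ -1.8 -35.9 -43.7  26.2  27.  -17.1] tcp [0.6062 0.1111 0.2432] z [ 0.752  0.432 -0.498] x [-0.432 -0.248 -0.867] F [-0.54 -0.47  0.51] op 0.0126
ball [0.5931 0.1036 0.1339] F [-0.54 -0.47  0.51]
0 ball-P mm [ 1.1  0.5 -1.4]
```

Emit:
apply_moves(targets=[0,0,-0.04,0,0,0,0,0,0,-0.04,0,0,0,0,0,0,-0.04,0,0,0,0])

```text
time: 15.7
ee_pos: [0.6062, 0.1111, 0.2421]
tcp_rot: [-180.0, 60.1, -150.1]
wrist_force: [-0.5, -0.7, 2.4]
opening: 0.0124
```

```bash
python3 - <<'E'
from sm import *
from workcell import camera
F=[]
for i in range(8):
    camera('scene');F.append(bot.get_obs()['wrist_force'])
print(np.mean(F,0).round(2),np.std(F,0).round(2))
E
python3 s1.py;python3 -c "
from look import *
look('s8',(165,225,225,305),(130,190,200,280),4.5)"
```

```text
[-0.1  -0.29  2.25] [0.5  0.34 0.29]
t 16.1 q [ -1.8 -35.9 -43.8  26.1  27.  -17.1] tcp [0.6061 0.1111 0.2418] z [ 0.752  0.432 -0.498] x [-0.432 -0.248 -0.867] F [ 0.54 -0.3   2.84] op 0.0124
ball [0.5931 0.1035 0.1325] F [ 0.54 -0.3   2.84]
0 ball-P mm [ 1.   0.4 -2.8]
```

View pics/s8.png

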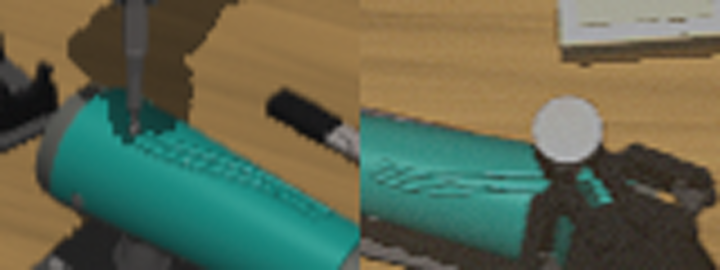

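```bash
cat > gen.py <<'E'
from sm import *
B=ballpos();P=seampts()
np.save('B0.npy',B)
off=np.array([.0005,.0003,-.0027])
W=P+off; W[0]=B
pts=[B]
for i in range(8):
    n=8
    # 15 mm in ~7.6 rows
    pts+= [W[i]+(W[i+1]-W[i])*k/8 for k in range(1,9)]
pts=np.array(pts);np.save('way.npy',pts)
rel=((pts-B)/.03).round(2);np.save('rel.npy',rel)
for c in range(0,65,5):
    seg=rel[c+1:c+6]-rel[c]
    print(c,seg.round(2).tolist())
E
python3 gen.py
```

```text
0 [[0.01, 0.06, -0.0], [0.02, 0.12, -0.01], [0.04, 0.18, -0.01], [0.05, 0.24, -0.01], [0.06, 0.3, -0.02]]
5 [[0.01, 0.06, 0.0], [0.03, 0.12, -0.01], [0.04, 0.18, -0.01], [0.04, 0.24, -0.01], [0.05, 0.31, -0.01]]
10 [[0.0, 0.06, -0.01], [0.01, 0.12, -0.01], [0.02, 0.19, -0.01], [0.02, 0.25, -0.01], [0.03, 0.31, -0.02]]
15 [[0.0, 0.06, 0.0], [0.0, 0.13, 0.0], [0.0, 0.19, 0.0], [0.0, 0.26, -0.01], [0.0, 0.32, -0.01]]
20 [[0.0, 0.06, 0.0], [0.0, 0.13, 0.0], [0.0, 0.19, -0.01], [-0.01, 0.26, -0.01], [-0.01, 0.32, -0.01]]
25 [[-0.01, 0.06, 0.0], [-0.01, 0.13, -0.01], [-0.02, 0.19, -0.01], [-0.02, 0.26, -0.01], [-0.03, 0.32, -0.02]]
30 [[0.0, 0.07, 0.0], [-0.01, 0.13, 0.0], [-0.01, 0.2, -0.01], [-0.02, 0.26, -0.01], [-0.02, 0.33, -0.02]]
35 [[-0.01, 0.06, 0.0], [-0.01, 0.13, -0.01], [-0.02, 0.19, -0.01], [-0.02, 0.26, -0.02], [-0.03, 0.32, -0.02]]
40 [[0.0, 0.07, -0.01], [0.0, 0.13, -0.01], [0.0, 0.19, -0.02], [0.0, 0.26, -0.03], [0.0, 0.32, -0.03]]
45 [[-0.01, 0.07, -0.01], [-0.01, 0.13, -0.01], [-0.01, 0.19, -0.02], [0.0, 0.26, -0.03], [0.0, 0.32, -0.03]]
50 [[0.01, 0.06, -0.01], [0.02, 0.12, -0.01], [0.02, 0.19, -0.02], [0.03, 0.25, -0.02], [0.03, 0.31, -0.03]]
55 [[0.01, 0.06, 0.0], [0.02, 0.13, -0.01], [0.04, 0.19, -0.01], [0.05, 0.25, -0.01], [0.07, 0.31, -0.02]]
60 [[0.01, 0.06, 0.0], [0.02, 0.12, 0.0], [0.04, 0.18, -0.01], [0.05, 0.24, -0.01]]
```

Emit:
apply_moves(targets=[0.01,0.06,0,0,0,0,0,0.02,0.12,-0.01,0,0,0,0,0.04,0.18,-0.01,0,0,0,0,0.05,0.24,-0.01,0,0,0,0,0.06,0.3,-0.02,0,0,0,0])

```text
time: 16.7
ee_pos: [0.608, 0.1201, 0.2412]
tcp_rot: [-179.9, 60.1, -150.1]
wrist_force: [-0.1, -3.0, 2.0]
opening: 0.0123
```

```bash
cat > s2.py <<'E'
from sm import *
import sys
o=bot.get_obs();B=ballpos();w=np.load('way.npy');k=int(sys.argv[1])
print('t',o['time'],'ball',B.round(4),'err to cmd mm',((B-w[k])*1e3).round(1),'F',o['wrist_force'].round(2),'op',round(o['opening'],4))
E
python3 s2.py 5
```

```text
t 16.7 ball [0.5949 0.1125 0.1319] err to cmd mm [ 0.1 -0.1 -0.1] F [-0.07 -2.98  2.02] op 0.0123
```

Emit:
apply_moves(targets=[0.01,0.06,0,0,0,0,0,0.03,0.12,-0.01,0,0,0,0,0.04,0.18,-0.01,0,0,0,0,0.04,0.24,-0.01,0,0,0,0,0.05,0.31,-0.01,0,0,0,0])

```text
time: 17.2
ee_pos: [0.6094, 0.1295, 0.2408]
tcp_rot: [-180.0, 60.1, -150.1]
wrist_force: [1.0, -3.7, 2.0]
opening: 0.0123
```

```bash
python3 s2.py 10;python3 -c "
from look import *
look('s9',(165,225,225,305),(130,190,200,280),4.5)"
```

```text
t 17.2 ball [0.5963 0.1219 0.1315] err to cmd mm [0.  0.2 0. ] F [ 1.01 -3.65  2.02] op 0.0123
```

View pics/s9.png

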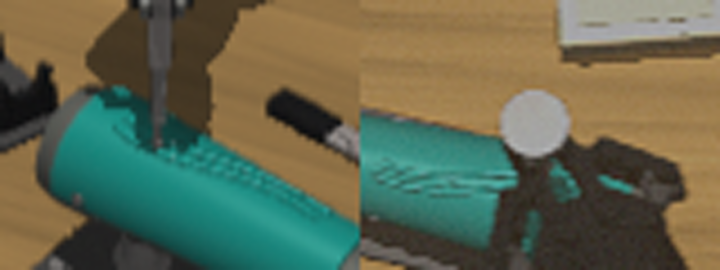

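```bash
cat > ov.py <<'E'
from sm import *
import sys
tag=sys.argv[1];dz=float(sys.argv[2]) if len(sys.argv)>2 else 0
im=cv2.imread(f'pics/scene_{tag}.png')
x=np.linspace(-.07,.07,57);Rz=Ro.from_euler('z',TYAW).as_matrix()
B=ballpos()
x0,y0=228,172
z=cv2.resize(im[y0:y0+60,x0:x0+80],None,fx=10,fy=10,interpolation=2)
for s,col in((0,(0,255,255)),(-.0073,(255,255,255)),(.0073,(255,255,255))):
    y=seamy(x)+s;r=.04-.06*x+(.0044 if s==0 else 0);W=np.c_[x,y,np.sqrt(r*r-y*y)]@Rz.T+[TX,TY,.088-.002]
    for u in proj(S,W): cv2.circle(z,tuple(((u-[x0,y0]+.5)*10).astype(int)),1,col,-1)
cv2.circle(z,tuple(((proj(S,B)[0]-[x0,y0]+.5)*10).astype(int)),3,(0,0,255),-1)
cv2.imwrite(f'pics/ov_{tag}.png',z)
E
python3 ov.py s9
```

View pics/ov_s9.png

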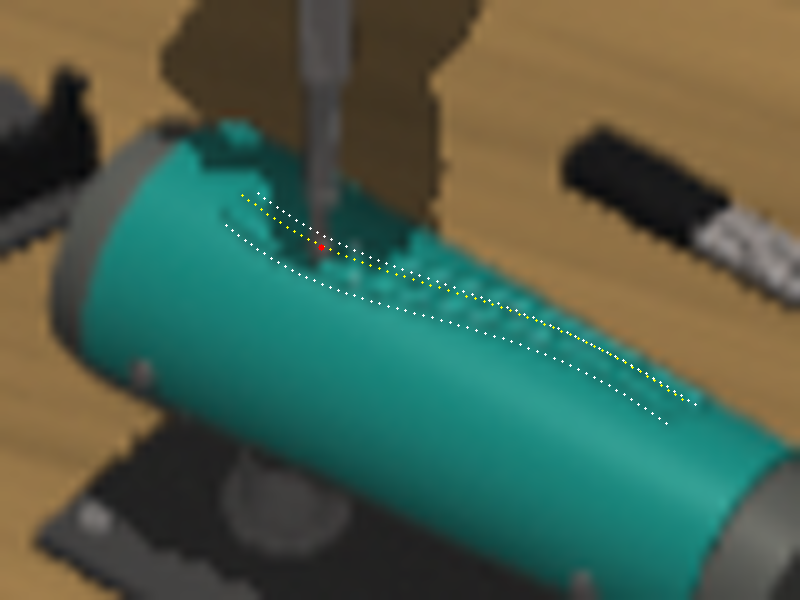

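Emit:
apply_moves(targets=[0.01,0.06,0,0,0,0,0,0.02,0.12,-0.01,0,0,0,0,0.03,0.19,-0.01,0,0,0,0,0.04,0.25,-0.01,0,0,0,0,0.05,0.31,-0.01,0,0,0,0])

```text
time: 17.8
ee_pos: [0.6108, 0.1389, 0.2403]
tcp_rot: [180.0, 60.1, -150.1]
wrist_force: [-1.5, -2.6, 1.8]
opening: 0.0125
```

```bash
python3 s2.py 15
```

```text
t 17.8 ball [0.5976 0.1314 0.131 ] err to cmd mm [ 0.5  0.3 -0.1] F [-1.48 -2.57  1.75] op 0.0125
```

Emit:
apply_moves(targets=[-0.01,0.06,0,0,0,0,0,-0.01,0.13,0,0,0,0,0,-0.01,0.19,0,0,0,0,0,-0.01,0.26,-0.01,0,0,0,0,-0.01,0.32,-0.01,0,0,0,0])

```text
time: 18.3
ee_pos: [0.6105, 0.1484, 0.2401]
tcp_rot: [180.0, 60.1, -150.1]
wrist_force: [-1.8, -3.1, 1.6]
opening: 0.0125
```

```bash
python3 s2.py 20
```

```text
t 18.3 ball [0.5974 0.1409 0.1308] err to cmd mm [0.2 0.2 0.1] F [-1.76 -3.11  1.56] op 0.0125
```

Emit:
apply_moves(targets=[-0.01,0.06,0,0,0,0,0,-0.02,0.13,-0.01,0,0,0,0,-0.02,0.19,-0.01,0,0,0,0,-0.03,0.26,-0.02,0,0,0,0,-0.03,0.32,-0.02,0,0,0,0])

```text
time: 18.8
ee_pos: [0.6097, 0.1581, 0.2396]
tcp_rot: [-180.0, 60.1, -150.1]
wrist_force: [-1.7, -3.2, 2.1]
opening: 0.0123
```

```bash
python3 s2.py 25
```

```text
t 18.8 ball [0.5966 0.1505 0.1303] err to cmd mm [-0.3  0.2 -0.1] F [-1.7  -3.22  2.15] op 0.0123
```

Emit:
apply_moves(targets=[-0.02,0.06,0,0,0,0,0,-0.03,0.13,-0.01,0,0,0,0,-0.04,0.19,-0.01,0,0,0,0,-0.04,0.26,-0.01,0,0,0,0,-0.05,0.32,-0.02,0,0,0,0])

```text
time: 19.3
ee_pos: [0.6082, 0.1677, 0.2391]
tcp_rot: [-180.0, 60.1, -150.1]
wrist_force: [-0.5, -3.5, 1.9]
opening: 0.012
```

```bash
python3 s2.py 30;python3 -c "
from look import *
look('s10',(165,225,225,305),(130,190,200,280),4.5)"; python3 ov.py s10
```

```text
t 19.3 ball [0.5951 0.1601 0.1298] err to cmd mm [-1.   0.1 -0.1] F [-0.47 -3.55  1.91] op 0.012
```

View pics/ov_s10.png

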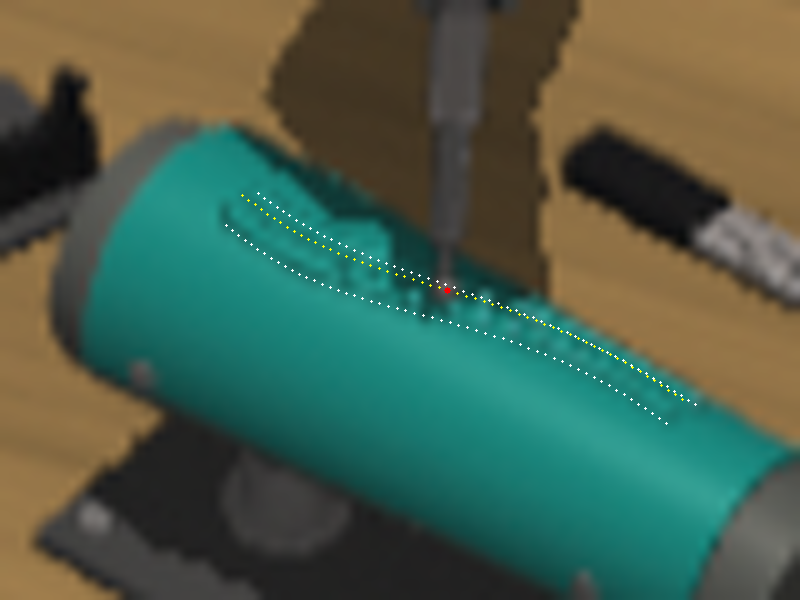

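Emit:
apply_moves(targets=[0,0.07,0,0,0,0,0,-0.01,0.13,0,0,0,0,0,-0.02,0.2,-0.01,0,0,0,0,-0.02,0.26,-0.01,0,0,0,0,-0.03,0.33,-0.02,0,0,0,0])

```text
time: 19.9
ee_pos: [0.6073, 0.1776, 0.2384]
tcp_rot: [-180.0, 60.1, -150.1]
wrist_force: [-0.9, -3.1, 2.4]
opening: 0.0128
```

```bash
python3 s2.py 35
```

```text
t 19.9 ball [0.5941 0.17   0.1291] err to cmd mm [-1.2  0.2 -0.2] F [-0.88 -3.07  2.43] op 0.0128
```

Emit:
apply_moves(targets=[-0.01,0.06,0,0,0,0,0,-0.02,0.13,0,0,0,0,0,-0.03,0.19,-0.01,0,0,0,0,-0.03,0.26,-0.02,0,0,0,0,-0.04,0.32,-0.02,0,0,0,0])

```text
time: 20.4
ee_pos: [0.6061, 0.1872, 0.2377]
tcp_rot: [-180.0, 60.1, -150.1]
wrist_force: [-0.0, -3.2, 1.4]
opening: 0.0125
```

```bash
python3 s2.py 40
```

```text
t 20.4 ball [0.5929 0.1796 0.1284] err to cmd mm [-1.6  0.1 -0.1] F [-0.02 -3.23  1.41] op 0.0125
```

Emit:
apply_moves(targets=[0,0.07,-0.01,0,0,0,0,0,0.13,-0.02,0,0,0,0,0,0.19,-0.03,0,0,0,0,0,0.26,-0.03,0,0,0,0,0,0.32,-0.04,0,0,0,0])

```text
time: 20.9
ee_pos: [0.606, 0.1968, 0.2365]
tcp_rot: [180.0, 60.1, -150.1]
wrist_force: [-0.4, -3.3, 2.7]
opening: 0.0126
```

```bash
python3 s2.py 45;python3 -c "
from look import *
look('s11',(165,225,225,305),(130,190,200,280),4.5)"; python3 ov.py s11
```

```text
t 20.9 ball [0.5929 0.1893 0.1272] err to cmd mm [-1.5  0.2 -0.4] F [-0.36 -3.28  2.68] op 0.0126
```

View pics/ov_s11.png

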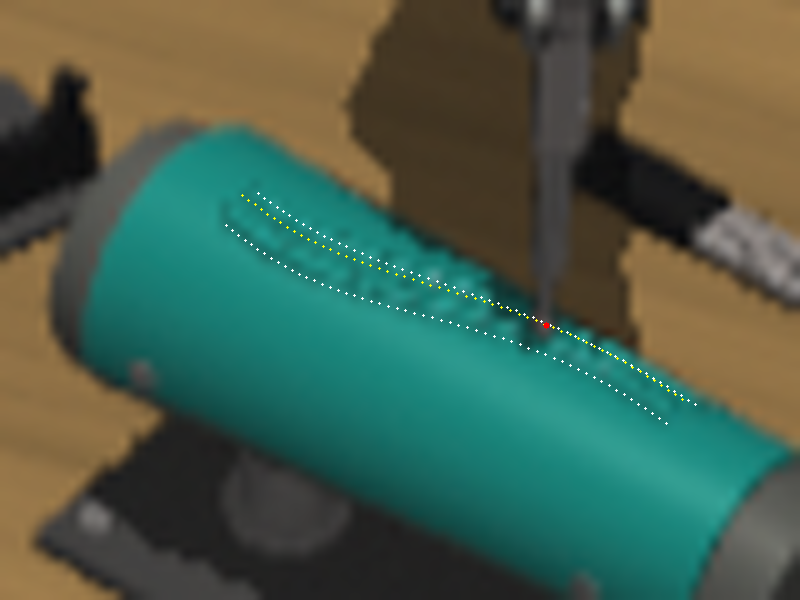

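Emit:
apply_moves(targets=[-0.01,0.07,0,0,0,0,0,-0.01,0.13,-0.01,0,0,0,0,-0.01,0.19,-0.01,0,0,0,0,0,0.26,-0.02,0,0,0,0,0,0.32,-0.02,0,0,0,0])

```text
time: 21.5
ee_pos: [0.6061, 0.2064, 0.2358]
tcp_rot: [180.0, 60.1, -150.1]
wrist_force: [0.4, -2.7, 3.4]
opening: 0.0124
```

```bash
python3 s2.py 50
```

```text
t 21.5 ball [0.5929 0.1988 0.1266] err to cmd mm [-1.7  0.2 -0.2] F [ 0.36 -2.69  3.35] op 0.0124
```

Emit:
apply_moves(targets=[0.01,0.06,0,0,0,0,0,0.02,0.12,-0.01,0,0,0,0,0.03,0.19,-0.02,0,0,0,0,0.04,0.25,-0.02,0,0,0,0,0.04,0.31,-0.03,0,0,0,0])

```text
time: 22.0
ee_pos: [0.6073, 0.2157, 0.235]
tcp_rot: [180.0, 60.1, -150.1]
wrist_force: [-0.9, -2.5, 3.1]
opening: 0.0123
```

```bash
python3 s2.py 55
```

```text
t 22.0 ball [0.5942 0.2081 0.1258] err to cmd mm [-1.4  0.2 -0.2] F [-0.93 -2.46  3.14] op 0.0123
```

Emit:
apply_moves(targets=[0.01,0.06,0,0,0,0,0,0.02,0.13,0,0,0,0,0,0.03,0.19,0,0,0,0,0,0.04,0.25,0,0,0,0,0,0.06,0.31,-0.01,0,0,0,0])

```text
time: 22.5
ee_pos: [0.6091, 0.225, 0.2348]
tcp_rot: [180.0, 60.1, -150.1]
wrist_force: [-1.5, -3.8, 2.3]
opening: 0.0121
```

```bash
python3 s2.py 60;python3 -c "
from look import *
look('s12',(165,225,225,305),(130,190,200,280),4.5)"; python3 ov.py s12
```

```text
t 22.5 ball [0.596  0.2174 0.1255] err to cmd mm [-1.4  0.2  0.1] F [-1.52 -3.85  2.3 ] op 0.0121
```

View pics/ov_s12.png

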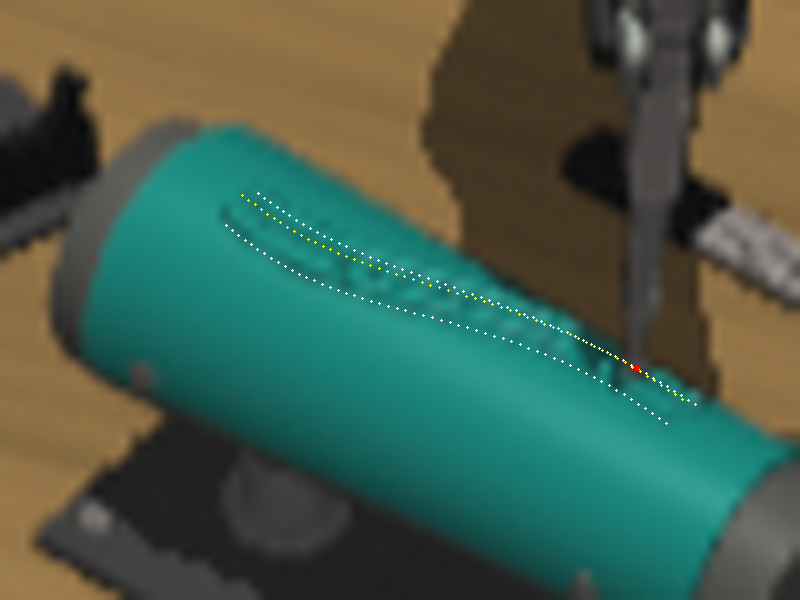

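Emit:
apply_moves(targets=[0,0.06,0,0,0,0,0,0.01,0.12,0,0,0,0,0,0.02,0.18,0,0,0,0,0,0.03,0.24,-0.01,0,0,0,0,0.03,0.26,-0.01,0,0,0,0])

```text
time: 23.1
ee_pos: [0.6101, 0.2326, 0.2346]
tcp_rot: [-180.0, 60.1, -150.1]
wrist_force: [0.1, -3.6, 3.0]
opening: 0.0123
```

```bash
python3 s1.py
```

```text
t 23.1 q [ 15.5 -33.2 -43.9  19.9  12.4  -7.3] tcp [0.6101 0.2326 0.2346] z [ 0.752  0.431 -0.498] x [-0.432 -0.248 -0.867] F [ 0.12 -3.59  3.01] op 0.0123
ball [0.5971 0.225  0.1253] F [ 0.12 -3.59  3.01]
8 ball-P mm [-1.5  0.8 -2.4]
```

Emit:
apply_moves(targets=[0.01,0.06,0,0,0,0,0,0.02,0.1,-0.01,0,0,0,0,0.02,0.1,-0.01,0,0,0,0])

```text
time: 23.4
ee_pos: [0.6107, 0.2358, 0.2343]
tcp_rot: [-180.0, 60.1, -150.1]
wrist_force: [1.1, -2.3, 3.1]
opening: 0.0125
```

```bash
python3 s1.py;python3 -c "
from look import *
look('s13',(165,225,225,305),(130,190,200,280),4.5)"; python3 ov.py s13
```

```text
t 23.4 q [ 15.9 -32.9 -43.8  19.7  12.1  -7.1] tcp [0.6107 0.2358 0.2343] z [ 0.752  0.432 -0.498] x [-0.432 -0.248 -0.867] F [ 1.11 -2.29  3.12] op 0.0125
ball [0.5976 0.2282 0.125 ] F [ 1.11 -2.29  3.12]
8 ball-P mm [-1.   4.  -2.7]
```

View pics/ov_s13.png

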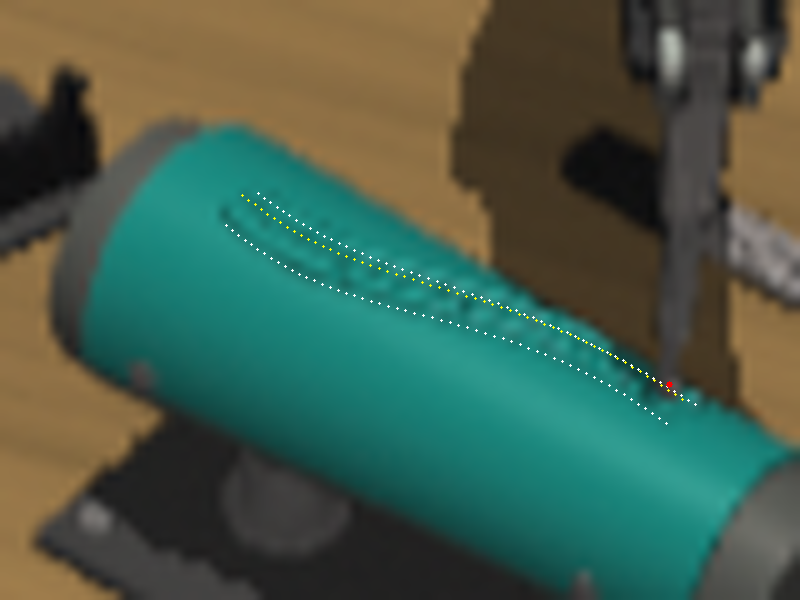

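Emit:
apply_moves(targets=[0,0,0.1,0,0,0,0,0,0,0.4,0,0,0,0,0,0,1,0,0,0,0,0,0,1.8,0,0,0,0,-0.3,-0.5,2,0,0,0,0])

```text
time: 24.0
ee_pos: [0.6016, 0.2219, 0.2973]
tcp_rot: [180.0, 60.2, -150.0]
wrist_force: [-0.4, 0.3, -0.6]
opening: 0.0125
```

```bash
cat > back.py <<'E'
from sm import *
st()
z=.5*az(RA)-np.cos(np.radians(30))*U
Rr=frame(z,az(RA));tc=RM+.0175*z
to([.50,-.02,.30],Rr);to(tc+[0,0,.06],Rr);to(tc,Rr);print('F',bot.get_obs()['wrist_force'])
p,R=pose();print('ball',ballpos())
E
python3 back.py
python3 - <<'E'
from sm import *
p,R0=pose();z=.5*az(RA)-np.cos(np.radians(30))*U
R1=frame(z,az(RA));rv=(R1*R0.inv()).as_rotvec();p1=np.array([.50,-.02,.30]);q=bot.get_obs()['q']
for s in np.linspace(0,1,9):
    R=Ro.from_rotvec(rv*s)*R0;pp=p*(1-s)+p1*s
    q,c=ik(pp,R,q);print(round(s,2),q.round(0),'%.0e'%c,'ball',(pp+R.as_matrix()@(g+b*.118)).round(3))
E
```

```text
t 24.0 q [ 14.2 -35.6 -38.3  27.9  13.7  -8. ] tcp [0.6016 0.2219 0.2973] z [ 0.751  0.434 -0.497] x [-0.43  -0.248 -0.868] F [-0.38  0.3  -0.55] op 0.0125
row [-3.39, -8.06, 0.09, 13.12, 13.67, -18.13]
row [-4.27, -9.63, -7.05, 13.12, 13.67, -18.13]
row [-4.27, -9.63, -9.05, 13.12, 13.67, -18.13]
F [-0.38174903  0.29873578 -0.55302891]
ball [0.58873043 0.21453654 0.18801884]
0.0 [ 14. -36. -38.  28.  14.  -8.] 2e-20 ball [0.589 0.215 0.188]
0.12 [ 14. -36. -36.  36.   9.  10.] 5e-19 ball [0.558 0.208 0.193]
0.25 [ 13. -35. -31.  44.   7.  27.] 7e-20 ball [0.534 0.204 0.205]
0.38 [ 10. -33. -26.  53.   7.  43.] 8e-19 ball [0.519 0.198 0.223]
0.5 [  6. -29. -20.  62.   9.  57.] 2e-18 ball [0.514 0.189 0.244]
0.62 [  1. -24. -14.  71.  13.  70.] 2e-28 ball [0.516 0.174 0.266]
0.75 [ -5. -19.  -9.  79.  18.  82.] 1e-26 ball [0.525 0.15  0.287]
0.88 [-12. -14.  -4.  86.  24.  92.] 1e-25 ball [0.537 0.118 0.304]
1.0 [-19.  -9.   0.  94.  30. 100.] 2e-25 ball [0.551 0.077 0.315]
```

Emit:
apply_moves(targets=[-0.2,-0.4,0.1,13.1,13.7,-18.1,0,-0.4,-0.9,0.1,13.1,13.7,-18.1,0,-0.6,-1.3,0.1,13.1,13.7,-18.1,0,-0.75,-1.8,0.1,13.1,13.7,-18.1,0,-0.9,-2.2,0.1,13.1,13.7,-18.1,0])

```text
time: 24.5
ee_pos: [0.5735, 0.1544, 0.2968]
tcp_rot: [146.6, 37.4, 153.3]
wrist_force: [0.7, -0.0, -1.0]
opening: 0.0125
```

```bash
python3 back.py
```

```text
t 24.5 q [ 11.9 -34.8 -30.2  46.4   6.5  30. ] tcp [0.5735 0.1544 0.2968] z [ 0.7    0.264 -0.663] x [-0.71   0.357 -0.607] F [ 0.74 -0.04 -0.99] op 0.0125
row [-2.45, -5.81, 0.11, 9.47, 9.87, -13.16]
row [-3.33, -7.38, -7.03, 9.47, 9.87, -13.16]
row [-3.33, -7.38, -9.03, 9.47, 9.87, -13.16]
F [ 0.74148349 -0.04285547 -0.99162146]
ball [0.52985563 0.20190946 0.20727274]
```

Emit:
apply_moves(targets=[-0.2,-0.45,0.1,9.5,9.9,-13.2,0,-0.4,-0.9,0.1,9.5,9.9,-13.2,0,-0.6,-1.35,0.1,9.5,9.9,-13.2,0,-0.75,-1.8,0.1,9.5,9.9,-13.2,0,-0.95,-2.25,0.1,9.5,9.9,-13.2,0])

```text
time: 25.0
ee_pos: [0.5452, 0.0872, 0.3002]
tcp_rot: [145.7, 6.8, 122.4]
wrist_force: [0.5, 0.1, -1.2]
opening: 0.0127
```

```bash
python3 back.py
```

```text
t 25.0 q [  3.6 -26.9 -17.6  65.9  10.7  62.3] tcp [0.5452 0.0872 0.3002] z [ 0.529  0.22  -0.82 ] x [-0.532  0.839 -0.118] F [ 0.46  0.14 -1.17] op 0.0127
row [-1.51, -3.57, -0.01, 5.9, 6.14, -8.2]
row [-2.39, -5.14, -7.14, 5.9, 6.14, -8.2]
row [-2.39, -5.14, -9.14, 5.9, 6.14, -8.2]
F [ 0.46245282  0.13559036 -1.1718438 ]
ball [0.51264883 0.18205904 0.25414456]
```

Emit:
apply_moves(targets=[-0.2,-0.45,0,5.9,6.15,-8.2,0,-0.4,-0.9,0,5.9,6.15,-8.2,0,-0.6,-1.35,0,5.9,6.15,-8.2,0,-0.8,-1.8,0,5.9,6.15,-8.2,0,-1,-2.25,0,5.9,6.15,-8.2,0])

```text
time: 25.5
ee_pos: [0.5154, 0.0197, 0.3005]
tcp_rot: [160.9, -19.9, 90.0]
wrist_force: [-0.1, -0.5, -1.1]
opening: 0.0122
```

```bash
python3 back.py
```

```text
t 25.5 q [ -9.7 -16.2  -5.8  83.6  21.8  86.9] tcp [0.5154 0.0197 0.3005] z [ 0.326  0.321 -0.889] x [-0.001  0.941  0.34 ] F [-0.14 -0.46 -1.13] op 0.0122
row [-0.51, -1.32, -0.02, 2.33, 2.41, -3.24]
row [-1.4, -2.89, -7.16, 2.33, 2.41, -3.24]
row [-1.4, -2.89, -9.16, 2.33, 2.41, -3.24]
F [-0.14463129 -0.45896785 -1.13323764]
ball [0.52884712 0.12913887 0.2984718 ]
```

Emit:
apply_moves(targets=[-0.5,-0.6,0,2.33,2.41,-3.24,0,-0.8,-1.4,0,2.33,2.41,-3.24,0,-1.1,-2.2,-1,2.33,2.41,-3.24,0,-1.4,-2.89,-2,2.33,2.41,-3.24,0,-1.4,-2.89,-3.4,2.33,2.41,-3.24,0])

```text
time: 26.0
ee_pos: [0.4741, -0.0692, 0.1979]
tcp_rot: [179.7, -29.9, 62.4]
wrist_force: [0.5, 0.0, -1.6]
opening: 0.0124
```

```bash
python3 back.py
```

```text
t 26.0 q [-25.6  -9.9 -12.2  86.2  29.9  92.5] tcp [ 0.4741 -0.0692  0.1979] z [ 0.235  0.44  -0.867] x [0.401 0.768 0.499] F [ 0.48  0.03 -1.65] op 0.0124
row [0.86, 1.64, 3.4, 0.03, 0.03, 0.0]
row [-0.02, 0.07, -3.73, 0.03, 0.03, 0.0]
row [-0.02, 0.07, -5.73, 0.03, 0.03, 0.0]
F [ 0.47500874  0.0285158  -1.64681153]
ball [0.52483928 0.02759418 0.21306387]
```

Emit:
apply_moves(targets=[0,0.07,-1.5,0,0,0,0,0,0.07,-3,0,0,0,0,0,0.07,-3.7,0,0,0,0,0,0.07,-3.75,0,0,0,0])

```text
time: 26.4
ee_pos: [0.4722, -0.0639, 0.0827]
tcp_rot: [-179.9, -29.9, 62.5]
wrist_force: [-0.7, 0.7, -0.1]
opening: 0.0123
```

```bash
python3 back.py
python3 - <<'E'
from look import *
from sm import *
look('b1',(130,230,170,280),(160,260,250,350),3.8)
p,R=pose();M=R.as_matrix()
im=cv2.imread('pics/b1.png')
for c,(x0,y0,ox) in((S,(170,130,0)),(T,(250,160,418))):
    for L in(-.067,-.055,0,.055,.118):
        u=(proj(c,p+M@(g+b*L))[0]-[x0,y0]+.5)*3.8+[ox,0];cv2.circle(im,tuple(u.astype(int)),2,(0,0,255),-1)
cv2.imwrite('pics/b1o.png',im)
E
```

```text
t 26.4 q [-25.   -8.8 -24.   73.5  29.9  92.8] tcp [ 0.4722 -0.0639  0.0827] z [ 0.229  0.443 -0.867] x [0.401 0.769 0.498] F [-0.7   0.69 -0.1 ] op 0.0123
row [0.93, 1.46, 7.24, 0.01, -0.02, -0.03]
row [0.04, -0.1, 0.1, 0.01, -0.02, -0.03]
row [0.04, -0.1, -1.9, 0.01, -0.02, -0.03]
F [-0.69762061  0.69380604 -0.09977982]
ball [0.52263789 0.03304496 0.09781584]
```

View pics/b1o.png

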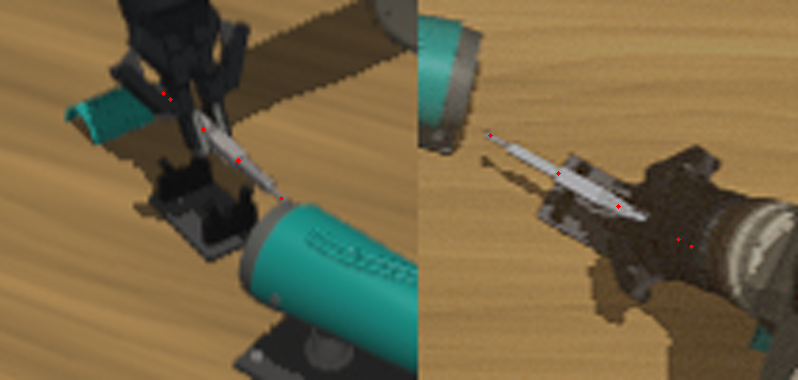

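Emit:
apply_moves(targets=[0.04,-0.1,-0.5,0,0,0,0,0.04,-0.1,-1,0,0,0,0,0.04,-0.1,-1.3,0,0,0,0,0.04,-0.1,-1.3,0,0,0,0])

```text
time: 26.9
ee_pos: [0.4749, -0.0679, 0.0458]
tcp_rot: [179.8, -29.9, 62.6]
wrist_force: [-1.1, -0.0, -1.8]
opening: 0.0123
```

```bash
python3 back.py
python3 - <<'E'
from look import *
from sm import *
look('b2',(130,230,170,280),(180,240,260,330),6)
p,R=pose();M=R.as_matrix()
im=cv2.imread('pics/top_b2.png');x0,y0=255,185
z=cv2.resize(im[y0:y0+60,x0:x0+80],None,fx=10,fy=10,interpolation=0)
for L in(-.067,-.055,0,.055,.1,.118):
        u=(proj(T,p+M@(g+b*L))[0]-[x0,y0]+.5)*10;cv2.circle(z,tuple(u.astype(int)),3,(0,0,255),-1)
cv2.imwrite('pics/b2o.png',z)
E
```

```text
t 26.9 q [-25.3  -7.2 -26.7  69.   29.9  92.5] tcp [ 0.4749 -0.0679  0.0458] z [ 0.233  0.44  -0.867] x [0.399 0.77  0.498] F [-1.11 -0.04 -1.76] op 0.0123
row [0.84, 1.6, 8.47, 0.03, 0.02, -0.03]
row [-0.05, 0.03, 1.33, 0.03, 0.02, -0.03]
row [-0.05, 0.03, -0.67, 0.03, 0.02, -0.03]
F [-1.11154758 -0.04181182 -1.76019172]
ball [0.52534689 0.02902802 0.06093993]
```

View pics/b2o.png

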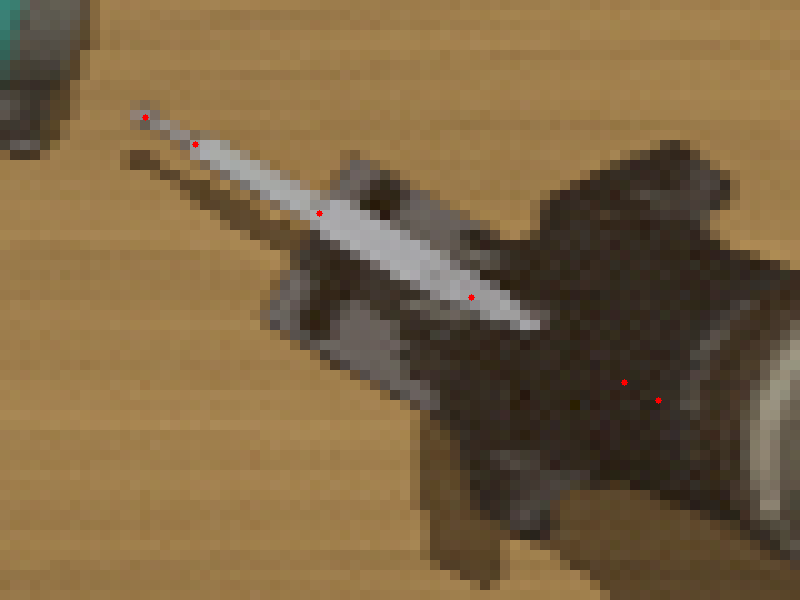

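Emit:
apply_moves(targets=[-0.05,0.03,-0.2,0,0,0,0,-0.05,0.03,-0.4,0,0,0,0,-0.05,0.03,-0.55,0,0,0,0,-0.05,0.03,-0.64,0,0,0,0,-0.05,0.03,-0.64,0,0,0,0])

```text
time: 27.5
ee_pos: [0.4735, -0.067, 0.027]
tcp_rot: [179.7, -29.9, 62.6]
wrist_force: [0.2, 0.3, -1.4]
opening: 0.0122
```

```bash
python3 back.py
```

```text
t 27.5 q [-25.3  -6.7 -28.4  66.7  29.8  92.5] tcp [ 0.4735 -0.067   0.027 ] z [ 0.233  0.44  -0.867] x [0.398 0.77  0.498] F [ 0.22  0.29 -1.44] op 0.0122
row [0.88, 1.57, 9.1, 0.04, 0.03, -0.03]
row [-0.0, 0.0, 1.96, 0.04, 0.03, -0.03]
row [-0.0, 0.0, -0.04, 0.04, 0.03, -0.03]
F [ 0.2168829   0.29103108 -1.440051  ]
ball [0.52390012 0.02996369 0.04204516]
```

Lower 1.5 mm more to feel the floor, then release.

Emit:
apply_moves(targets=[0,0,-0.03,0,0,0,0,0,0,-0.05,0,0,0,0,0,0,-0.05,0,0,0,0])

```text
time: 27.8
ee_pos: [0.4738, -0.0672, 0.026]
tcp_rot: [179.7, -29.9, 62.7]
wrist_force: [-0.1, 0.3, -1.6]
opening: 0.0124
```

Emit:
apply_moves(targets=[0,0,0,0,0,0,0.3,0,0,0,0,0,0,0.6,0,0,0,0,0,0,1,0,0,0,0,0,0,1,0,0,0,0,0,0,1])

```text
time: 28.3
ee_pos: [0.4738, -0.0671, 0.026]
tcp_rot: [179.7, -29.9, 62.7]
wrist_force: [0.4, -0.2, -0.3]
opening: 0.0817
```

```bash
python3 back.py; python3 -c "
from look import *
look('b3',(130,230,170,280),(160,260,250,350),3.8)"
```

```text
t 28.3 q [-25.3  -6.6 -28.5  66.6  29.9  92.5] tcp [ 0.4738 -0.0671  0.026 ] z [ 0.234  0.44  -0.867] x [0.398 0.77  0.498] F [ 0.35 -0.21 -0.26] op 0.0817
row [0.87, 1.57, 9.13, 0.04, 0.03, -0.03]
row [-0.01, 0.01, 1.99, 0.04, 0.03, -0.03]
row [-0.01, 0.01, -0.01, 0.04, 0.03, -0.03]
F [ 0.35151727 -0.21117266 -0.2648844 ]
ball [0.52418425 0.02983345 0.04110683]
```

View pics/b3.png

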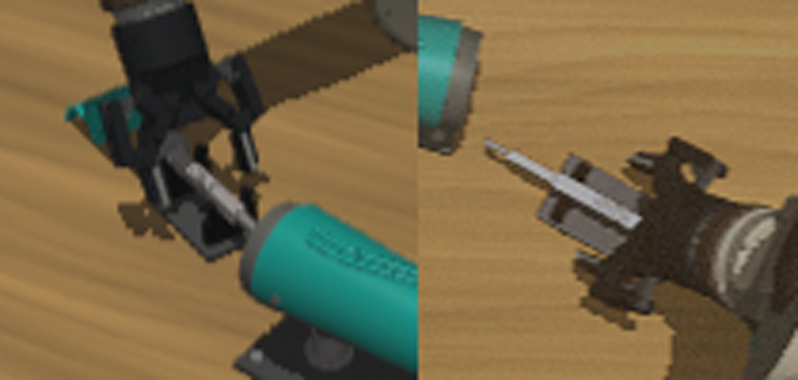

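Emit:
apply_moves(targets=[-0.1,-0.2,0.4,0,0,0,1,-0.27,-0.5,1,0,0,0,1,-0.5,-1,2,0,0,0,1,-0.8,-2,3.2,0,0,0,1,-1,-3,4,0,0,0,1])

```text
time: 28.9
ee_pos: [0.4436, -0.1579, 0.1486]
tcp_rot: [179.5, -29.9, 62.8]
wrist_force: [1.3, -0.2, -0.3]
opening: 0.0852
```

Emit:
apply_moves(targets=[0,-0.5,0.3,0,0,0,1,0,-1,0.3,0,0,0,1,0,-1,0.3,0,0,0,1])

```text
time: 29.2
ee_pos: [0.4438, -0.1884, 0.1541]
tcp_rot: [179.7, -29.9, 62.6]
wrist_force: [-0.4, 0.6, -0.2]
opening: 0.0853
```

```bash
python3 -c "
from look import *
st()
look('b4',(130,230,170,280),(160,260,250,350),3.8)
im=cv2.imread('pics/top_b4.png');cv2.imwrite('pics/b4z.png',cv2.resize(im[190:235,262:325],None,fx=11,fy=11,interpolation=0))"
```

```text
t 29.2 q [-39.8  -1.6  -9.4  88.8  29.2  76. ] tcp [ 0.4438 -0.1884  0.1541] z [ 0.234  0.44  -0.867] x [0.399 0.77  0.498] F [-0.43  0.6  -0.23] op 0.0853
```

View pics/b4.png

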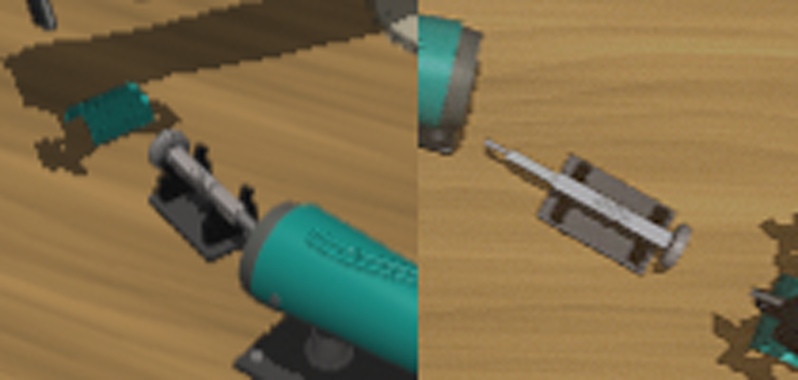

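View pics/b4z.png

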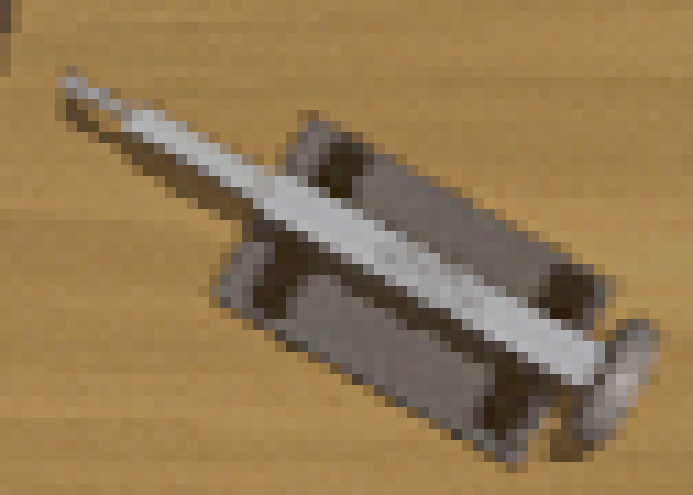

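View pics/scene_b4.png

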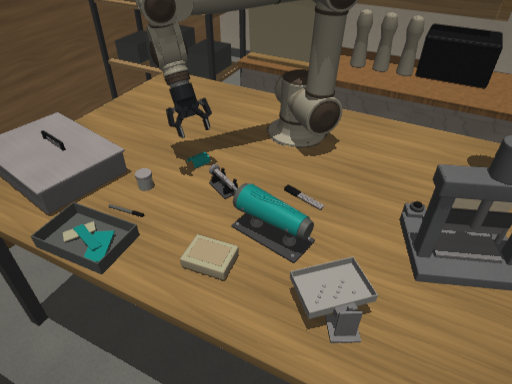

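```bash
python3 -c "
from workcell import bot
print(bot.job_done())"
```

```text
the job is handed in; nothing more can be done
None
```

I handed the job in at about 29 s of the 72 s. The burnisher is back across both forks of its rest, the arm is clear of it, and no verdict was reported.

**What I did:**
1. Took the upright burnisher by its handle, laid it across both forks and let go. The pictures showed it within about 1 mm of the intended place.
2. Took it up again with the ball downwards and lowered it onto seam_0. Contact came within about 0.5 mm of the height I had worked out.
3. Ran the ball from the elbow end to about 4 mm past seam_8 at about 2 cm/s. The press was about 3 to 5 N, reckoned from the wrist force.
4. Laid the burnisher back across both forks and let go.

**Last checks:**
- The final pictures show the burnisher seated in both forks, the same as after the first lay.
- The cutter, jar, file, block, marker and cuff look unmoved in the final scene picture. I compared these by eye and did not measure them.

**Disagreements and limits:**
- The two cameras disagreed by about 2 mm on the seam's sideways offset. I took the top view and corrected the line by up to 1.5 mm from the sideways wrist force.
- The friction drag along the seam was higher than expected, about 3 N, but the tool did not visibly slip in the grip.
- I had no direct confirmation that each seam point counted. By my estimate the ball passed within about 3 mm of every one.

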